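# Set up the leaf-drying station

### The arm

A 6-joint arm with a two-finger parallel gripper is mounted at the origin on the work surface. World frame = base frame: x ahead of the robot, y to its left, z up, the work surface at z = 0. Lengths are in m, angles in rad, forces in N, time in s.
With the tool pointing down it reaches from about 0.35 to 0.975 m from the base axis. Payload 4.9 kg.
Tool frame: the origin (TCP) lies at the very end of the fingers, on their centre line; the grasp point (between the pads) lies 19 mm behind it (ctrl.tcp_to_grasp is the z of the grasp point in the tool frame, in m); z points along the fingers, y is the line along which they close (so a half turn about z gives the same grasp; the last joint's range is limited). The gripper opens to 85 mm and grips with 20 to 120 N. Pads are 22 mm wide; open, the fingers measure 114 mm over their backs; the gripper's body (76 mm by 85 mm) begins 54 mm behind the grasp point. The pads swing forward as they close: fully open they stand 13 mm farther back than shut.
Start: joints at [1.166, 0.053, 1.613, -0, 1.476, -0.119], TCP at [0.176, 0.6, 0.231] pointing down, gripper open.
Joint ranges: [-3.01, 3.01], [-1.01, 2.22], [0.06, 2.58], [-1.02, 4.17], [0.09, 2.62], [-3.14, 3.14]. Speed limits (rad/s): [2.57, 2.57, 3.14, 3.14, 3.14, 3.14].

### API

Orientations are given as a rotation vector (axis times angle).
In Python, from station import ctrl, eyes, job, nets gives the robot as it stands. The module is installed in compiled form; this text tells all that it offers.
- The arm moves only by the tool jog_arm, never from a script. Its argument "commands" is one flat list of numbers, 7 for each row, row after row: the shift along the tool's x, y, z each as a share of 0.06 m, from -1 to 1, then the turn, a rotation vector about the tool's x, y, z each as a share of 0.1 rad, from -1 to 1, then the finger opening in mm, from 0 to 85.4. In form: [x, y, z, ax, ay, az, grip, x, y, z, ax, ay, az, grip, ...]. A call has 1 to 20 rows; each row shifts and turns the commanded pose from where the row before left it, along the tool's axes as they then stand; what a row does not reach is not made up. A row lasts 1/8 s, in which the tool goes at most 62.5 mm and 10.7 degrees, less where a joint would pass 70% of its speed; a pose out of reach is approached as far as the arm can. A call with a number of a shift or a turn outside -1 to 1 is refused whole. A call with a gripper value outside its range is refused whole. The fingers move at their own pace and stop on an object; "newtons" is the grip in N (left out, the last holds). Time passes only in rows, so rows that do not move let the fingers close. It gives the time, the measured TCP pose, the force, the opening and the grip force at its end, in the units of the state.
- ctrl.get_obs(): the state, without advancing time (a new reading comes with each control period).
- eyes.get_image(name): name is "side" or "top"; returns a dict with "image" (400x640x3 uint8, red, green, blue), "z_map" (400x640 float32, m along the optical axis (not along the pixel's ray), 0 where there is no reading), "K" (3x3 intrinsics, pixels), "dist_coeffs" ([k1, k2, p1, p2, k3] as OpenCV has them; the pictures are not rectified), "cam_to_world" (4x4, takes a point from camera to world coordinates). Camera axes: x right, y up, looking along -z (the intrinsics and any distortion apply to the point x, -y, -z); pixel columns grow to the right and rows downward; lengths in m; the calibration is good to about 2 mm. A picture is of the moment at which its call begins.
- job.finish_job(): hands the job in; it is judged then, once.
Trained networks look in the newest picture that a camera, given by its name, has taken for a name from the list of things; names that differ only in an ending like _2 or _b are one class to them, and where a whole thing is asked for, a point or a joint stands for the part that bears it (a point fixed in the world has none). Each returns a list of dicts, best first, with "p" (0 to 1); they miss things now and then, are a little off and sometimes report something else, mostly with a low value. They report only what shows in the picture. A call takes as long as a camera call. They do not tell look-alikes from the thing itself.
- nets.silhouettes(camera, name): "mask" (400x640 bool, what is visible of it) and "bbox" ([left, top, right, bottom] in pixels, round what is visible of it).
The state is a dict: "t": time; "q": joint angles; "dq": joint speeds; "effort": joint torques, N m; "tool_pos": TCP position; "tool_rot": TCP orientation; "contact_force": force on the tool from outside, world axes, zero at the start; "wrist_torque": the same for the moment, N m; "opening": finger opening in m; "grip_force": force on a finger pad.
Only numpy, scipy, OpenCV 4.12 (cv2) and the standard library are available. Lean on these libraries where they do the work, as an engineer would, in place of code of your own. Each camera call takes 0.05 s, during which the arm holds its last target. There are 200 camera calls.

### The job

Make the leaf-drying station ready for the next batch: pull the sprung hanging bar by its knob fully out of the drying unit to its stop, hang every folded drying screen side by side over the bar so that each straddles it and hangs free, and stand every fallen desiccant bottle upright, cap up, on the white board. There are two or three screens and two or three bottles; let go of everything and do not disturb the other things on the table.

Things in the scene. Friction and masses are not known exactly. Their poses are not given: they have to be found in the camera images.
- hang_bar (a joint): the sprung hanging bar's slide: 0 = pushed in, 0.20 m = drawn out to its stop. A spring (about 12 N/m) plus a friction brake (about 5 N) resist; the brake holds the bar wherever it is left
- bar_knob (a point): centre of the round black pull knob on the free end of the bar: a disc 40 mm in diameter, 25 mm long along the bar, 210 mm above the table. The point's y axis lies along the bar and points into the drying unit, so the pull is along its -y (horizontal)
- bar_mid (a point): point on the axis of the horizontal steel bar (16 mm in diameter, 210 mm above the table), 130 mm inboard of the knob's centre; it travels with the bar. Same axes as the knob. With the bar drawn out, the clear length for hanging reaches 117 mm to either side of this point (drying unit on +y, knob on -y)
- dryer: grey benchtop drying unit, fixed, 200 mm wide (its x, from -60 to +140), 240 mm deep (its y, from 0 to +240), 250 mm tall, black louvred face; origin on the table under the place where the bar comes out of the louvred face; the bar comes out along its -y
- board_top (a point): centre of the top of a flat white plastic board, fixed on the table to the right of the drying unit, near the robot: 120 mm (its x) by 320 mm (its y), 10 mm thick, no rim
- screen1: tent-shaped stiff steel mesh screen, 0.14 kg, standing on its two leg edges at the start: 56 mm long (its y, along the ridge), legs spread 66 mm at the foot (its x); ridge underside (flat, 20 mm wide inside) at 90 mm, ridge top at 96 mm, on it an upright grey grip tab (12 mm thick in x, 44 mm long in y, top at 132 mm). Origin: centre of the footprint at foot level, z up. May be absent
- screen1_saddle (a point): middle of the underside of the ridge of screen1, the part that rests on the bar; 90 mm above the origin
- screen2: tent-shaped stiff steel mesh screen, 0.14 kg, standing on its two leg edges at the start: 56 mm long (its y, along the ridge), legs spread 66 mm at the foot (its x); ridge underside (flat, 20 mm wide inside) at 90 mm, ridge top at 96 mm, on it an upright grey grip tab (12 mm thick in x, 44 mm long in y, top at 132 mm). Origin: centre of the footprint at foot level, z up. May be absent
- screen2_saddle (a point): middle of the underside of the ridge of screen2, the part that rests on the bar; 90 mm above the origin
- screen3: tent-shaped stiff steel mesh screen, 0.14 kg, standing on its two leg edges at the start: 56 mm long (its y, along the ridge), legs spread 66 mm at the foot (its x); ridge underside (flat, 20 mm wide inside) at 90 mm, ridge top at 96 mm, on it an upright grey grip tab (12 mm thick in x, 44 mm long in y, top at 132 mm). Origin: centre of the footprint at foot level, z up. May be absent
- screen3_saddle (a point): middle of the underside of the ridge of screen3, the part that rests on the bar; 90 mm above the origin
- bottle1: square white desiccant bottle with a round grey screw cap, lying on its side at the start: body 46 x 46 x 80 mm, cap 36 mm in diameter and 22 mm tall, 102 mm in all, about 0.16 kg. Origin: middle of the square body, on its axis, 40 mm above the base; its z axis runs from base to cap, x and y are normal to the flat sides. May be absent
- bottle2: square white desiccant bottle with a round grey screw cap, lying on its side at the start: body 46 x 46 x 80 mm, cap 36 mm in diameter and 22 mm tall, 102 mm in all, about 0.16 kg. Origin: middle of the square body, on its axis, 40 mm above the base; its z axis runs from base to cap, x and y are normal to the flat sides. May be absent
- bottle3: square white desiccant bottle with a round grey screw cap, lying on its side at the start: body 46 x 46 x 80 mm, cap 36 mm in diameter and 22 mm tall, 102 mm in all, about 0.16 kg. Origin: middle of the square body, on its axis, 40 mm above the base; its z axis runs from base to cap, x and y are normal to the flat sides. May be absent
- tape_roll: bystander, leave alone: cardboard tape roll core lying flat, 84 mm across, 24 mm tall
- amber_jar: bystander, leave alone: small amber jar, 56 mm across, 75 mm tall
- jar_lid: bystander, leave alone: black jar lid lying flat, 52 mm across, 14 mm tall
- brush: bystander, leave alone: brush lying on the table, 160 mm
- glass_dish: bystander, leave alone: shallow closed glass dish, 84 mm across, 16 mm tall
Mind the look-alikes: they are no part of the job. What is shaped like the bottle1 but pink is not meant.

How it is judged:
On the way:
1. the hanging bar is drawn out to its stop (value of joint hang_bar above 0.19 m), for 0.2 s.
At the end, for the whole second after the job is handed in: Bar within 10 mm of its stop; every screen astride the bar, ridge resting on it (within 11 mm sideways, 0.2 rad along it, tilt under 0.25 rad) and clear of unit and knob; every bottle upright (0.1 rad) on the board, its centre 10 mm inside the edges; all at rest and released (value of joint hang_bar above 0.19 m and x of screen1_saddle in the frame of bar_mid between -0.011 and 0.011 m and z of screen1_saddle in the frame of bar_mid between 0.002 and 0.016 m and y of screen1_saddle in the frame of bar_mid between -0.093 and 0.093 m and angle between the y axis of each of screen1, screen2, screen3 and the y axis of bar_mid, either way round below 0.2 rad and angle between each of screen1, screen2, screen3's own z axis and vertical below 0.25 rad and linear speed of each of screen1, screen2, screen3, bottle1, bottle2, bottle3 below 0.03 m/s and x of screen2_saddle in the frame of bar_mid between -0.011 and 0.011 m and z of screen2_saddle in the frame of bar_mid between 0.002 and 0.016 m and y of screen2_saddle in the frame of bar_mid between -0.093 and 0.093 m and x of screen3_saddle in the frame of bar_mid between -0.011 and 0.011 m and z of screen3_saddle in the frame of bar_mid between 0.002 and 0.016 m and y of screen3_saddle in the frame of bar_mid between -0.093 and 0.093 m and x of bottle1 in the frame of board_top between -0.05 and 0.05 m and y of bottle1 in the frame of board_top between -0.15 and 0.15 m and z of bottle1 in the frame of board_top between 0.035 and 0.046 m and angle between each of bottle1, bottle2, bottle3's own z axis and vertical below 0.1 rad and x of bottle2 in the frame of board_top between -0.05 and 0.05 m and y of bottle2 in the frame of board_top between -0.15 and 0.15 m and z of bottle2 in the frame of board_top between 0.035 and 0.046 m and x of bottle3 in the frame of board_top between -0.05 and 0.05 m and y of bottle3 in the frame of board_top between -0.15 and 0.15 m and z of bottle3 in the frame of board_top between 0.035 and 0.046 m); the robot touches nothing.
It fails at once if a bystander is shifted more than 50 mm (distance of any of tape_roll, amber_jar, jar_lid, brush, glass_dish from where it was at the start of the episode above 0.05 m).
Of screen1, screen2, screen3 only 2 to 3 are there at a start; the rules pass over those that are not, and their reading is None.
Of bottle1, bottle2, bottle3 only 2 to 3 are there at a start; the rules pass over those that are not, and their reading is None.
At some moment in a run one of bottle1, bottle2, bottle3 may be knocked a few centimetres aside while the robot is not near it.
It also fails if it takes over 210 s, if anything falls off the work surface, if the arm or the gripper's body presses on something with over 40 N, if the wrist force passes 120 N, or if a joint passes its speed limit or range.

## Working session

There is one attempt and no reset: what is moved stays moved. The work goes in short steps, Python scripts to look and compute and a tool call to move; the robot and the scene stay as the last step left them, time stands still between calls to the robot, and variables do not carry over. Pictures are saved under pics/ and viewed, at most 14 in all, crops included, and the job is handed in when it is done.

Besides the shell and the picture viewer there is one more tool, called after ">>>" as a command line: name --argument value ..., lists and objects as JSON in quotes. jog_arm: Moves the arm, as the interface text tells. Shift numbers are shares of 0.06 m and turn numbers shares of 0.1 rad, none past 1 either way. Its arguments: {"type":"object","properties":{"commands":{"type":"array","items":{"type":"number"}},"newtons":{"type":"number"}},"required":["commands"]}

```bash
mkdir -p pics; cat > h.py <<'E'
import numpy as np, cv2
from scipy.spatial.transform import Rotation as R
from station import ctrl, eyes, job, nets
def cloud(im):
    h,w=im["z_map"].shape
    u,v=np.meshgrid(np.arange(w),np.arange(h))
    n=cv2.undistortPoints(np.stack([u,v],-1).reshape(-1,1,2).astype(np.float64),im["K"],np.array(im["dist_coeffs"])).reshape(h,w,2)
    z=im["z_map"]
    P=np.stack([n[...,0]*z,-n[...,1]*z,-z,np.ones_like(z)],-1)@np.array(im["cam_to_world"]).T
    P=P[...,:3]; P[z<=0]=np.nan
    return P
def save(im,name,crop=None,s=1):
    a=im["image"][...,::-1]
    if crop: l,t,r,b=crop; a=a[t:b,l:r]
    cv2.imwrite("pics/"+name,cv2.resize(a,None,fx=s,fy=s))
def tool():
    o=ctrl.get_obs(); return o,np.array(o["tool_pos"]),R.from_rotvec(o["tool_rot"])
E
python3 - <<'E'
from h import *
for c in ["side","top"]:
    im=eyes.get_image(c); save(im,c+"0.png"); P=cloud(im)
    print(c,np.array(im["cam_to_world"]).round(3).tolist())
    for n in ["screen1","bottle1","bar_knob","hang_bar","dryer","amber_jar","glass_dish","tape_roll","jar_lid","brush"]:
        for d in nets.silhouettes(c,n)[:7]:
            if d["p"]<.2: continue
            q=P[d["mask"]]; q=q[~np.isnan(q[:,0])]
            if len(q)==0: continue
            print(n,round(d["p"],2),[int(x) for x in d["bbox"]],np.median(q,0).round(3),np.percentile(q,3,0).round(3),np.percentile(q,97,0).round(3), im["image"][d["mask"]].mean(0).astype(int))
print(ctrl.get_obs())
E
```

```text
side [[0.868, 0.294, -0.4, 0.03], [-0.496, 0.527, -0.689, -0.91], [0.008, 0.797, 0.604, 0.896], [0.0, 0.0, 0.0, 1.0]]
screen1 0.85 [276, 203, 301, 244] [ 0.443 -0.     0.062] [ 0.417 -0.025 -0.001] [0.479 0.082 0.132] [119 108  95]
screen1 0.66 [269, 184, 285, 224] [0.453 0.118 0.064] [ 0.428  0.09  -0.001] [0.491 0.209 0.131] [124 110  94]
bottle1 0.91 [325, 185, 348, 211] [0.67  0.075 0.038] [0.65  0.028 0.   ] [0.728 0.165 0.049] [183  99 111]
bottle1 0.88 [352, 250, 388, 280] [ 0.583 -0.27   0.04 ] [ 0.556 -0.314  0.005] [ 0.619 -0.224  0.048] [176 165 156]
bottle1 0.84 [289, 338, 311, 384] [ 0.254 -0.462  0.045] [ 0.221 -0.497  0.007] [ 0.295 -0.405  0.049] [203 109 128]
bottle1 0.8 [376, 275, 414, 310] [ 0.579 -0.392  0.041] [ 0.56  -0.439  0.007] [ 0.609 -0.346  0.048] [178 168 160]
bottle1 0.57 [342, 225, 361, 249] [ 0.605 -0.132  0.044] [ 0.576 -0.165  0.014] [ 0.651 -0.081  0.049] [183 174 166]
bar_knob 0.43 [254, 171, 268, 206] [0.439 0.204 0.094] [ 0.416  0.184 -0.   ] [0.473 0.319 0.134] [106  96  85]
hang_bar 0.64 [281, 102, 347, 184] [0.671 0.232 0.189] [0.605 0.206 0.
[... 2871 characters left out ...]
 101]
{'t': 1.1, 'q': array([ 1.16603467e+00,  5.27388638e-02,  1.61291489e+00, -5.82017935e-06,
        1.47598102e+00, -1.19011394e-01]), 'dq': array([ 6.30489928e-04,  1.18181591e-03,  1.00635578e-03, -3.58618731e-04,
        5.06065601e-05,  5.77510389e-04]), 'effort': array([ 6.21062900e-04, -3.93683410e+01, -3.70475829e+01, -9.41986201e-06,
        2.50342073e-04,  2.12916882e-05]), 'tool_pos': array([0.17617328, 0.59963532, 0.23127055]), 'tool_rot': array([-4.47328302e-01, -3.10957689e+00,  6.62714333e-05]), 'contact_force': array([-0.16671049,  0.13159869, -0.4712784 ]), 'wrist_torque': array([-0.0378241 , -0.00154843,  0.01525033]), 'grip_force': 0.0, 'opening': 0.08531893232627454}
```

View pics/top0.png

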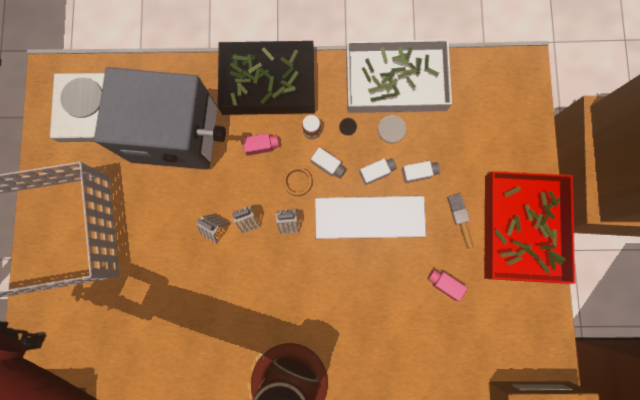

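View pics/side0.png

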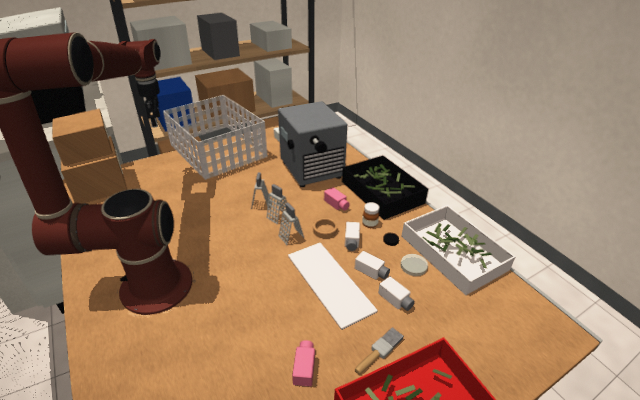

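```bash
python3 - <<'E'
from h import *
im=eyes.get_image("top"); P=cloud(im); save(im,"crop_top.png",(180,100,450,260),2.9)
# board: low white
def rect(m,nm):
    q=P[m][:,:2]; q=q[~np.isnan(q[:,0])].astype(np.float32)
    (c,s,a)=cv2.minAreaRect(q); print(nm,np.round(c,3),np.round(s,3),round(a,1),len(q),np.median(P[m],0).round(3))
    return q
b=im["image"].mean(-1)
X,Y,Z=P[...,0],P[...,1],P[...,2]
m=(b>190)&(Z>0.003)&(Z<0.02)&(X>.3)&(X<.56)&(Y<0)&(Y>-.45); m=cv2.morphologyEx(m.astype(np.uint8),cv2.MORPH_OPEN,np.ones((3,3)))>0
rect(m,"board")
for n,x,y in [("s1",.445,0),("s2",.453,.118),("s3",.432,.212)]:
    r=(abs(X-x)<.06)&(abs(Y-y)<.06)
    rect(r&(Z>.12)&(Z<.145),n+"tab"); rect(r&(Z>.03)&(Z<.145),n+"body")
for n,x,y in [("b1",.588,-.385),("b2",.592,-.262),("b3",.612,-.127)]:
    r=(abs(X-x)<.065)&(abs(Y-y)<.065)
    rect(r&(Z>.025)&(Z<.06),n); rect(r&(Z>.042)&(Z<.06),n+"hi")
    cap=r&(Z>.02)&(Z<.06)&(b<150); print(np.nanmedian(P[cap],0).round(3),cap.sum())
rect((Z>.2)&(Z<.24)&(Y<.195)&(Y>.1)&(X>.6)&(X<.7),"knob")
m=(Z>.235)&(Z<.27)&(X>.55);rect(m,"dryer")
m=(Z>.19)&(Z<.235)&(Y<.28)&(X>.6)&(X<.7)
for yy in np.arange(.14,.25,.01):
    k=m&(abs(Y-yy)<.005)
    if k.sum(): print(yy.round(3),k.sum(),P[k].min(0).round(3),P[k].max(0).round(3))
E
```

```text
board [ 0.459 -0.239] [0.316 0.117] 89.8 4204 [ 0.459 -0.239  0.01 ]
s1tab [ 0.45  -0.001] [0.013 0.044] 4.0 83 [ 0.45  -0.001  0.131]
s1body [ 0.45 -0.  ] [0.058 0.056] 2.1 360 [ 0.444 -0.001  0.094]
s2tab [0.459 0.119] [0.012 0.042] 16.7 79 [0.458 0.119 0.132]
s2body [0.458 0.119] [0.056 0.056] 17.2 346 [0.451 0.115 0.095]
s3tab [0.432 0.214] [0.043 0.012] 58.5 77 [0.432 0.214 0.132]
s3body [0.45  0.203] [0.057 0.098] 58.2 388 [0.431 0.212 0.093]
b1 [ 0.591 -0.388] [0.047 0.103] 10.5 553 [ 0.589 -0.383  0.045]
b1hi [ 0.591 -0.387] [0.046 0.099] 10.1 411 [ 0.59  -0.381  0.046]
[ 0.592 -0.423  0.038] 131
b2 [ 0.596 -0.264] [0.047 0.103] 22.5 545 [ 0.593 -0.26   0.046]
b2hi [ 0.596 -0.264] [0.046 0.1  ] 23.1 416 [ 0.591 -0.255  0.047]
[ 0.605 -0.297  0.038] 123
b3 [ 0.59  -0.101] [0.102 0.113] 55.5 560 [ 0.616 -0.116  0.045]
b3hi [ 0.618 -0.12 ] [0.1   0.046] 55.7 397 [ 0.622 -0.113  0.047]
[ 0.592 -0.142  0.034] 167
knob [0.657 0.172] [0.046 0.039] 87.1 219 [0.656 0.163 0.224]
dryer [0.713 0.304] [0.31  0.201] 84.1 7379 [0.711 0.336 0.25 ]
0.15 64 [0.639 0.148 0.192] [0.676 0.155 0.233]
0.16 60 [0.637 0.155 0.205] [0.675 0.165 0.235]
0.17 55 [0.639 0.165 0.211] [0.676 0.175 0.234]
0.18 18 [0.644 0.176 0.212] [0.665 0.184 0.221]
0.19 26 [0.653 0.185 0.209] [0.669 0.194 0.222]
0.2 24 [0.654 0.195 0.212] [0.669 0.204 0.223]
0.21 25 [0.655 0.205 0.214] [0.669 0.215 0.225]
0.22 105 [0.645 0.216 0.19 ] [0.7   0.225 0.235]
0.23 93 [0.606 0.225 0.191] [0.66  0.235 0.235]
0.24 15 [0.606 0.235 0.19 ] [0.609 0.245 0.233]
```

View pics/crop_top.png

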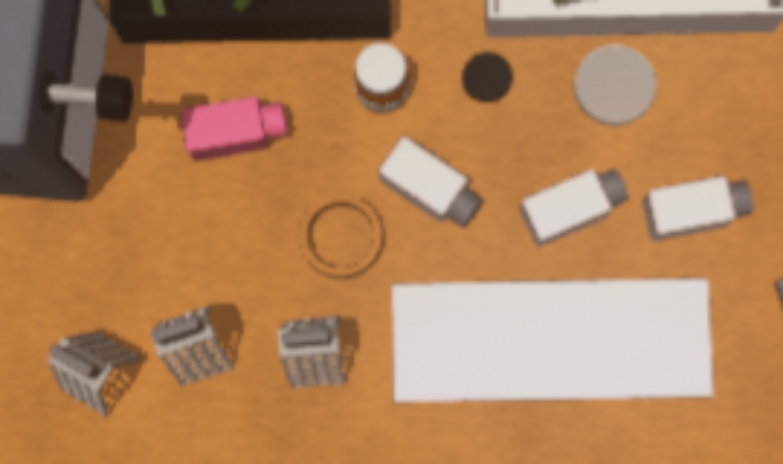

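The top picture shows three mesh screens at (209,228), (245,218) and (287,221). The white bottles are at (328,162), (378,170) and (420,171), and the board is at (370,217). Two pink bottles at (260,144) and (449,285) are not wanted. Candidates for the black knob: on the bar at (218,132), the jar lid at (348,127), and the dial on the unit at (170,156). I choose (218,132), and the crop confirms it sits on the steel bar.

```bash
cat >> h.py <<'E'
def Rt(yaw,tilt=0):
    """closing axis (tool y) horizontal at yaw (deg); tilt (deg) turns about tool y from straight down"""
    y=np.deg2rad(yaw); ty=np.array([np.cos(y),np.sin(y),0]); tz=np.array([0,0,-1.]); tx=np.cross(ty,tz)
    return R.from_matrix(np.stack([tx,ty,tz],1))*R.from_euler('y',tilt,degrees=True)
def plan(p,r,tp,tr,grip,step=.05,ang=.095,mind=2):
    rel=r.inv()*tr
    n=int(max(mind,np.ceil(np.linalg.norm(tp-p)/step),np.ceil(rel.magnitude()/ang)))
    p0=p.copy(); r0=r; rv=(r0.inv()*tr).as_rotvec(); out=[]
    for i in range(1,n+1):
        gp=p0+(tp-p0)*i/n; gr=r0*R.from_rotvec(rv*i/n)
        d=np.round(np.clip(r.inv().apply(gp-p)/.06,-1,1),2); a=np.round(np.clip((r.inv()*gr).as_rotvec()/.1,-1,1),2)
        p=p+r.apply(d*.06); r=r*R.from_rotvec(a*.1); out+= [*d,*a,grip]
    print(n,"rows:",[float(f"{x+0:.2f}") for x in out]); return p,r
E
python3 - <<'E'
from h import *
o,p,r=tool(); tr=Rt(174); print((r.inv()*tr).as_rotvec(), (r.inv()*Rt(-6)).as_rotvec())
p,r=plan(p,r,np.array([.40,.38,.36]),Rt(-6),85,step=.06)
p,r=plan(p,r,np.array([.657,.161,.30]),Rt(-6),85,step=.06)
p,r=plan(p,r,np.array([.657,.161,.191]),Rt(-6),85,step=.03)
E
```

```text
[ 4.32268403e-08  2.65955643e-05 -1.75192081e+00] [ 2.53105753e-05 -4.11382960e-08  1.38967184e+00]
15 rows: [-0.31, -0.16, -0.14, 0.0, 0.0, 0.93, 85.0, -0.32, -0.14, -0.15, 0.0, 0.0, 0.92, 85.0, -0.33, -0.1, -0.14, 0.0, 0.0, 0.93, 85.0, -0.34, -0.08, -0.14, 0.0, 0.0, 0.93, 85.0, -0.35, -0.04, -0.14, 0.0, 0.0, 0.92, 85.0, -0.35, -0.01, -0.15, 0.0, 0.0, 0.93, 85.0, -0.34, 0.02, -0.14, 0.0, 0.0, 0.93, 85.0, -0.35, 0.06, -0.14, 0.0, 0.0, 0.92, 85.0, -0.33, 0.09, -0.15, 0.0, 0.0, 0.93, 85.0, -0.33, 0.11, -0.14, 0.0, 0.0, 0.92, 85.0, -0.32, 0.15, -0.14, 0.0, 0.0, 0.93, 85.0, -0.3, 0.18, -0.15, 0.0, 0.0, 0.93, 85.0, -0.28, 0.2, -0.14, 0.0, 0.0, 0.92, 85.0, -0.27, 0.23, -0.14, 0.0, 0.0, 0.93, 85.0, -0.24, 0.25, -0.14, 0.0, 0.0, 0.93, 85.0]
6 rows: [-0.53, 0.77, 0.17, 0.0, 0.0, 0.0, 85.0, -0.53, 0.78, 0.16, 0.0, 0.0, 0.0, 85.0, -0.53, 0.77, 0.17, 0.0, 0.0, 0.0, 85.0, -0.53, 0.77, 0.16, 0.0, 0.0, 0.0, 85.0, -0.53, 0.78, 0.17, 0.0, 0.0, 0.0, 85.0, -0.53, 0.77, 0.17, 0.0, 0.0, 0.0, 85.0]
4 rows: [0.0, 0.0, 0.45, 0.0, 0.0, 0.0, 85.0, 0.0, 0.0, 0.46, 0.0, 0.0, 0.0, 85.0, 0.0, 0.0, 0.45, 0.0, 0.0, 0.0, 85.0, 0.0, 0.0, 0.45, 0.0, 0.0, 0.0, 85.0]
```

>>> jog_arm --commands '[0, 0, -0.14, 0, 0, 0.93, 85, 0, 0, -0.14, 0, 0, 0.93, 85, 0, 0, -0.14, 0, 0, 0.93, 85, 0, 0, -0.14, 0, 0, 0.93, 85, 0, 0, -0.14, 0, 0, 0.93, 85, 0, 0, -0.14, 0, 0, 0.93, 85, 0, 0, -0.14, 0, 0, 0.93, 85, 0, 0, -0.14, 0, 0, 0.93, 85, 0, 0, -0.14, 0, 0, 0.93, 85, 0, 0, -0.14, 0, 0, 0.93, 85, 0, 0, -0.14, 0, 0, 0.93, 85, 0, 0, -0.14, 0, 0, 0.93, 85, 0, 0, -0.14, 0, 0, 0.93, 85, 0, 0, -0.14, 0, 0, 0.93, 85, 0, 0, -0.14, 0, 0, 0.88, 85]'

```text
t: 3.02
tool_pos: [0.1762, 0.5996, 0.3575]
tool_rot: [2.338, 2.098, -0.0]
contact_force: [-0.7, -0.5, -0.2]
opening: 0.0851
grip_force: 0.0
```

>>> jog_arm --commands '[-0.54, 0.73, 0, 0, 0, 0, 85, -0.54, 0.73, 0, 0, 0, 0, 85, -0.54, 0.73, 0, 0, 0, 0, 85, -0.54, 0.73, 0, 0, 0, 0, 85, -0.54, 0.73, 0, 0, 0, 0, 85, -0.54, 0.73, 0, 0, 0, 0, 85, -0.54, 0.73, 0, 0, 0, 0, 85, -0.54, 0.73, 0, 0, 0, 0, 85, -0.54, 0.73, 0, 0, 0, 0, 85, -0.54, 0.73, 0, 0, 0, 0, 85, -0.54, 0.73, 0, 0, 0, 0, 85, -0.5, 0.72, 0, 0, 0, 0, 85, 0, 0, 0, 0, 0, 0, 85]'

```text
t: 4.65
tool_pos: [0.6596, 0.1575, 0.3558]
tool_rot: [-2.339, -2.096, 0.003]
contact_force: [0.6, 0.6, -0.1]
opening: 0.0849
grip_force: 0.0
```

>>> jog_arm --commands '[0.05, -0.05, 0.55, 0, 0, 0, 85, 0, 0, 0.55, 0, 0, 0, 85, 0, 0, 0.55, 0, 0, 0, 85, 0, 0, 0.55, 0, 0, 0, 85, 0, 0, 0.55, 0, 0, 0, 85, 0, 0, 0, 0, 0, 0, 20, 0, 0, 0, 0, 0, 0, 20, 0, 0, 0, 0, 0, 0, 20, 0, 0, 0, 0, 0, 0, 20, 0, 0, 0, 0, 0, 0, 20, 0, 0, 0, 0, 0, 0, 20]' --newtons 50

```text
t: 6.02
tool_pos: [0.6581, 0.164, 0.1957]
tool_rot: [2.331, 2.098, 0.012]
contact_force: [6.3, 0.6, -1.4]
opening: 0.0382
grip_force: 51.7
```

>>> jog_arm --commands '[-0.3, 0, 0, 0, 0, 0, 20, -0.3, 0, 0, 0, 0, 0, 20, -0.3, 0, 0, 0, 0, 0, 20, -0.3, 0, 0, 0, 0, 0, 20, -0.3, 0, 0, 0, 0, 0, 20, -0.3, 0, 0, 0, 0, 0, 20, -0.3, 0, 0, 0, 0, 0, 20, -0.3, 0, 0, 0, 0, 0, 20, -0.3, 0, 0, 0, 0, 0, 20, -0.3, 0, 0, 0, 0, 0, 20, -0.1, 0, 0, 0, 0, 0, 20, -0.1, 0, 0, 0, 0, 0, 20, 0, 0, 0, 0, 0, 0, 20]'

```text
t: 7.65
tool_pos: [0.6383, -0.0209, 0.1957]
tool_rot: [-2.331, -2.102, -0.025]
contact_force: [8.1, 19.6, -0.4]
opening: 0.0381
grip_force: 51.8
```

>>> jog_arm --commands '[-0.1, 0, 0, 0, 0, 0, 20, -0.1, 0, 0, 0, 0, 0, 20, -0.1, 0, 0, 0, 0, 0, 20, 0, 0, 0, 0, 0, 0, 20]'

```text
t: 8.15
tool_pos: [0.6374, -0.0298, 0.1957]
tool_rot: [-2.319, -2.099, -0.046]
contact_force: [11.4, 44.6, -0.1]
opening: 0.0384
grip_force: 50.2
```

>>> jog_arm --commands '[0, 0, 0, 0, 0, 0, 20, 0, 0, 0, 0, 0, 0, 20, 0.1, 0, 0, 0, 0, 0, 20, 0, 0, 0, 0, 0, 0, 85, 0, 0, 0, 0, 0, 0, 85, 0, 0, 0, 0, 0, 0, 85, 0, 0, 0, 0, 0, 0, 85, 0, 0, -0.6, 0, 0, 0, 85, 0, 0, -0.6, 0, 0, 0, 85, 0, 0, -0.6, 0, 0, 0, 85, -0.6, -0.9, 0, 0, 0, 0, 85, -0.3, -0.9, 0, 0, 0, 0, 85, 0, -0.9, 0, 0, 0, 0, 85, 0, 0, 0, 0, 0, 0, 85]'

```text
t: 9.9
tool_pos: [0.4665, -0.0749, 0.3]
tool_rot: [2.337, 2.099, 0.0]
contact_force: [0.4, 0.1, -0.1]
opening: 0.0851
grip_force: 0.0
```

```bash
cat > m.py <<'E'
from h import *
im=eyes.get_image("top"); P=cloud(im); X,Y,Z=P[...,0],P[...,1],P[...,2]; b=im["image"].mean(-1)
def rect(m):
    q=P[m][:,:2]; q=q[~np.isnan(q[:,0])].astype(np.float32); (c,s,a)=cv2.minAreaRect(q); return np.round(c,4),np.round(s,3),round(a,1),len(q)
E
python3 - <<'E'
from m import *
save(im,"bar1.png",(180,80,400,260),3)
m=(Z>.19)&(Z<.24)&(X>.6)&(X<.7)&(Y<.21)&(Y>-.08)
cs=[]
for yy in np.arange(-.07,.21,.01):
    k=m&(abs(Y-yy)<.005)
    if k.sum()>4:
        print(yy.round(3),k.sum(),P[k].min(0).round(3),P[k].max(0).round(3))
        if yy>.01: cs.append((yy,np.median(P[k][:,0]),P[k][:,2].max()))
cs=np.array(cs); f=np.polyfit(cs[:,0],cs[:,1],1); print(f,np.rad2deg(np.arctan(f[0])),cs[:,2].mean())
print(tool()[1])
E
```

```text
-0.03 59 [ 0.618 -0.035  0.205] [ 0.655 -0.026  0.233]
-0.02 55 [ 0.621 -0.025  0.215] [ 0.656 -0.015  0.236]
-0.01 38 [ 0.623 -0.015  0.216] [ 0.655 -0.006  0.234]
0.0 24 [ 0.633 -0.004  0.213] [0.647 0.005 0.222]
0.01 25 [0.634 0.006 0.21 ] [0.651 0.015 0.222]
0.02 25 [0.635 0.015 0.207] [0.65  0.025 0.222]
0.03 22 [0.636 0.025 0.209] [0.649 0.035 0.221]
0.04 22 [0.637 0.035 0.208] [0.653 0.044 0.223]
0.05 26 [0.638 0.045 0.211] [0.654 0.054 0.224]
0.06 24 [0.64  0.055 0.211] [0.653 0.064 0.223]
0.07 26 [0.641 0.065 0.209] [0.657 0.075 0.223]
0.08 25 [0.642 0.076 0.21 ] [0.658 0.084 0.223]
0.09 23 [0.643 0.086 0.21 ] [0.657 0.095 0.225]
0.1 25 [0.644 0.095 0.21 ] [0.659 0.105 0.222]
0.11 23 [0.645 0.105 0.211] [0.66  0.115 0.224]
0.12 24 [0.646 0.115 0.21 ] [0.66  0.125 0.224]
0.13 25 [0.647 0.125 0.208] [0.663 0.135 0.223]
0.14 25 [0.649 0.135 0.208] [0.663 0.145 0.223]
0.15 23 [0.65  0.145 0.21 ] [0.664 0.155 0.223]
0.16 25 [0.65  0.156 0.206] [0.666 0.164 0.222]
0.17 23 [0.653 0.166 0.206] [0.666 0.174 0.223]
0.18 24 [0.653 0.175 0.209] [0.667 0.185 0.223]
0.19 27 [0.652 0.185 0.207] [0.669 0.195 0.226]
0.2 24 [0.654 0.195 0.211] [0.67  0.205 0.222]
0.21 11 [0.656 0.206 0.211] [0.668 0.21  0.221]
[0.10574344 0.63938665] 6.036221316443993 0.22295761857484203
[ 0.46813095 -0.07515113  0.30055583]
```

>>> jog_arm --commands '[0.3, 0.68, 0, 0, 0, 0, 85, 0.3, 0.68, 0, 0, 0, 0, 85, 0.3, 0.68, 0, 0, 0, 0, 85, 0.29, 0.68, 0, 0, 0, 0, 85, 0, 0, 0, 0, 0, 0, 85, 0, 0, 0.6, 0, 0, 0, 85, 0, 0, 0.6, 0, 0, 0, 85, 0, 0, 0.6, 0, 0, 0, 85, 0, 0, 0, 0, 0, 0, 20, 0, 0, 0, 0, 0, 0, 20, 0, 0, 0, 0, 0, 0, 20, 0, 0, 0, 0, 0, 0, 20, 0, 0, 0, 0, 0, 0, 20, -0.1, 0, 0, 0, 0, 0, 20, -0.1, 0, 0, 0, 0, 0, 20, -0.1, 0, 0, 0, 0, 0, 20, 0, 0, 0, 0, 0, 0, 20]'

```text
t: 12.08
tool_pos: [0.6378, -0.0253, 0.1953]
tool_rot: [-2.317, -2.096, -0.031]
contact_force: [-2.1, 39.7, 4.3]
opening: 0.0389
grip_force: 50.4
```

>>> jog_arm --commands '[-0.1, 0, 0, 0, 0, 0, 20, -0.1, 0, 0, 0, 0, 0, 20, 0, 0, 0, 0, 0, 0, 20]'

```text
t: 12.45
tool_pos: [0.6368, -0.0348, 0.1947]
tool_rot: [-2.313, -2.095, -0.036]
contact_force: [0.9, 45.5, 3.2]
opening: 0.0381
grip_force: 49.8
```

```bash
cat > knob.py <<'E'
from m import *
dk=(b<60)&(Z>.2)&(Z<.24)&(X>.6)&(X<.68)&(Y<.1)&(Y>-.08)
k=P[dk]; a=np.array([.105,.9945]); s=k[:,:2]@a; print("dark along bar",np.percentile(s,[1,50,99]).round(4),dk.sum())
e=(Z>.2)&(Z<.2275)&(X>.6)&(X<.7)&(Y<.26)&(Y>.19); print(tool()[1])
for c in ["top"]:
    save(im,"knob%d.png"%int(ctrl.get_obs()["t"]*100),(180,80,340,200),4)
E
python3 knob.py; ls pics
```

```text
dark along bar [0.0237 0.0541 0.057 ] 17
[ 0.63684283 -0.03480496  0.19469769]
bar1.png
crop_top.png
knob1250.png
side0.png
top0.png
```

>>> jog_arm --commands '[0, 0, 0, 0, 0, 0, 85, 0, 0, 0, 0, 0, 0, 85, 0, 0, 0, 0, 0, 0, 85, 0, 0, 0, 0, 0, 0, 85, 0, 0, -0.6, 0, 0, 0, 85, 0, 0, -0.6, 0, 0, 0, 85, 0, 0, -0.6, 0, 0, 0, 85, -0.6, -0.9, 0, 0, 0, 0, 85, -0.3, -0.9, 0, 0, 0, 0, 85, 0, -0.9, 0, 0, 0, 0, 85, 0, 0, 0, 0, 0, 0, 85]'

```text
t: 13.88
tool_pos: [0.4685, -0.0866, 0.3]
tool_rot: [2.337, 2.099, 0.0]
contact_force: [0.9, 0.1, -0.3]
opening: 0.085
grip_force: 0.0
```

```bash
cat >> knob.py <<'E'
for lo,hi in [(.2,.226),(.226,.245)]:
  k=(Z>lo)&(Z<hi)&(X>.6)&(X<.7)&(Y<.04)&(Y>-.09)&(abs(X-.639-.106*Y)<.022)
  s=P[k][:,:2]@a; print(lo,k.sum(),np.percentile(s,[0,2,50,98,100]).round(4))
d=(X-.639-.106*Y); k=(Z>.2)&(Z<.24)&(abs(d)>.009)&(abs(d)<.021)&(Y<.1)&(Y>-.1); s=P[k][:,:2]@a; print("knob span",np.percentile(s,[2,50,98]).round(4))
E
python3 knob.py
```

```text
dark along bar [0.0326 0.0448 0.0566] 106
[ 0.47015239 -0.08680112  0.30061225]
0.2 157 [0.0326 0.0329 0.0745 0.1051 0.1073]
0.226 81 [0.0327 0.0331 0.0443 0.056  0.0572]
knob span [0.034  0.0512 0.1381]
```

View pics/bar1.png

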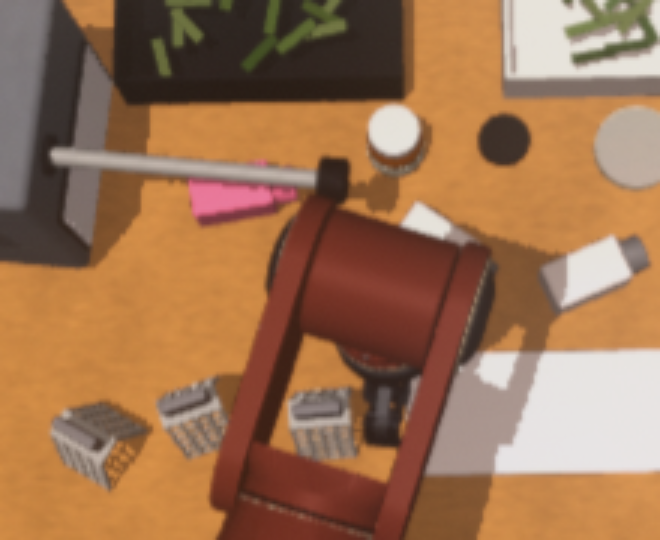

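>>> jog_arm --commands '[0.82, -0.19, 0, 0, 0, 0, 45, 0.82, -0.19, 0, 0, 0, 0, 45, 0.82, -0.19, 0, 0, 0, 0, 45, 0.82, -0.19, 0, 0, 0, 0, 45, 0.82, -0.19, 0, 0, 0, 0, 45, 0.82, -0.19, 0, 0, 0, 0, 45, 0, 0, 0.5, 0, 0, 0.88, 45, 0, 0, 0.5, 0, 0, 0.88, 45, 0, 0, 0.5, 0, 0, 0.88, 45, 0, 0, 0, 0, 0, 0.88, 45, 0, 0, 0, 0, 0, 0.88, 45, 0, 0, 0, 0, 0, 0, 45, 0, 0, 0, 0, 0, 0, 45]'

```text
t: 15.55
tool_pos: [0.4347, 0.2146, 0.2105]
tool_rot: [2.736, 1.543, 0.0]
contact_force: [0.4, 0.4, 1.4]
opening: 0.0452
grip_force: 0.0
```

```bash
cat > q.py <<'E'
import sys
from h import *
o,p,r=tool(); m=r.as_matrix(); print("p",p.round(4),"yaw y",np.rad2deg(np.arctan2(m[1,1],m[0,1])).round(2),"z",m[:,2].round(3),"q",np.round(o["q"],3))
if len(sys.argv)>1:
    x,y,z,yaw=map(float,sys.argv[1:5]); t=float(sys.argv[5]) if len(sys.argv)>5 else 0
    tr=Rt(yaw,t); print("shift units",(r.inv().apply(np.array([x,y,z])-p)/.06).round(3),"turn units",((r.inv()*tr).as_rotvec()/.1).round(3), "shift if turned first",(tr.inv().apply(np.array([x,y,z])-p)/.06).round(3))
E
python3 q.py .432 .2135 .101 -31.5
```

```text
p [0.4347 0.2146 0.2105] yaw y -31.16 z [ 0.  0. -1.] q [ 0.305 -0.28   1.954  0.     1.468  0.849]
shift units [-0.039 -0.029  1.824] turn units [ 0.001 -0.001  0.06 ] shift if turned first [-0.039 -0.029  1.824]
```

>>> jog_arm --commands '[-0.04, -0.03, 0.5, 0, 0, 0.06, 45, 0, 0, 0.5, 0, 0, 0, 45, 0, 0, 0.5, 0, 0, 0, 45, 0, 0, 0.32, 0, 0, 0, 45, 0, 0, 0, 0, 0, 0, 5, 0, 0, 0, 0, 0, 0, 5, 0, 0, 0, 0, 0, 0, 5, 0, 0, 0, 0, 0, 0, 5, 0, 0, 0, 0, 0, 0, 5]' --newtons 40

```text
t: 16.68
tool_pos: [0.4319, 0.2134, 0.102]
tool_rot: [2.742, 1.533, 0.003]
contact_force: [0.2, 0.5, 1.6]
opening: 0.0113
grip_force: 44.0
```

>>> jog_arm --commands '[0, 0, -0.3, 0, 0, 0, 5, 0, 0, -0.6, 0, 0, 0, 5, 0, 0, -0.7, 0, 0, 0, 5, 0, 0, -0.7, 0, 0, 0, 5, 0, 0, -0.7, 0, 0, 0, 5, 0, 0, -0.7, 0, 0, 0, 5, 0, 0, -0.5, 0, 0, 0, 5, 0, 0, 0, 0, 0, -0.9, 5, 0, 0, 0, 0, 0, -0.9, 5, 0, 0, 0, 0, 0, -0.9, 5, 0, 0, 0, 0, 0, -0.9, 5, 0, 0, 0, 0, 0, -0.85, 5, 0, 0, 0, 0, 0, 0, 5]'

```text
t: 18.3
tool_pos: [0.431, 0.2132, 0.354]
tool_rot: [2.337, 2.099, 0.001]
contact_force: [0.8, 1.2, -0.9]
opening: 0.0114
grip_force: 43.6
```

```bash
python3 q.py .6576 .1725 .355 -6; python3 - <<'E'
from h import *
im=eyes.get_image("side"); save(im,"s3held.png",(200,60,400,260),3)
E
```

```text
p [0.431  0.2132 0.354 ] yaw y -6.12 z [ 0.001  0.    -1.   ] q [ 0.304 -0.341  1.766  0.     1.715  0.411]
shift units [-0.272  3.827 -0.015] turn units [ 0.007 -0.003 -0.022] shift if turned first [-0.28   3.827 -0.017]
```

View pics/s3held.png

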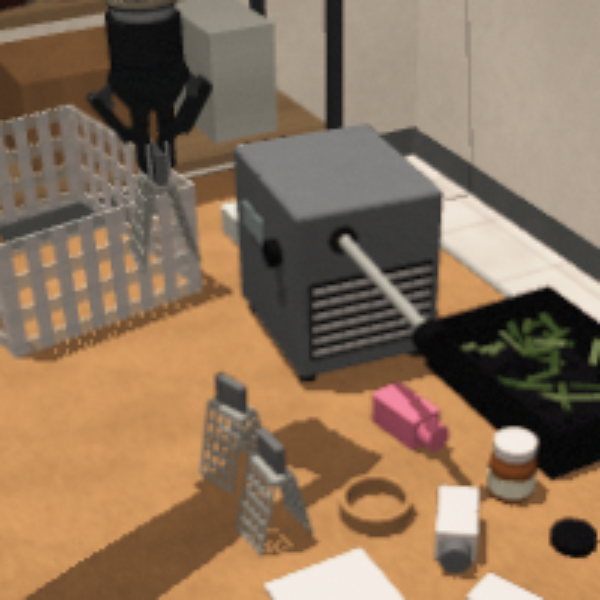

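>>> jog_arm --commands '[-0.28, 0, 0, 0, 0, 0, 5, 0, 0.5, 0, 0, 0, 0, 5, 0, 0.7, 0, 0, 0, 0, 5, 0, 0.7, 0, 0, 0, 0, 5, 0, 0.7, 0, 0, 0, 0, 5, 0, 0.7, 0, 0, 0, 0, 5, 0, 0.53, 0, 0, 0, 0, 5, 0, 0, 0, 0, 0, 0, 5, 0, 0, 0, 0, 0, 0, 5]'

```text
t: 19.48
tool_pos: [0.6575, 0.1716, 0.3531]
tool_rot: [-2.337, -2.099, 0.001]
contact_force: [0.8, -0.1, -1.9]
opening: 0.0115
grip_force: 43.6
```

```bash
python3 q.py .6576 .1725 .231 -6; python3 - <<'E'
from m import *
r=(abs(X-.6576)<.07)&(abs(Y-.1725)<.06)
save(im,"s3over.png",(170,60,330,200),4)
k=r&(Z>.31)&(Z<.36); print(rect(k)); print(P[k].min(0),P[k].max(0))
E
```

```text
p [0.6575 0.1716 0.3531] yaw y -6.12 z [-0.001 -0.    -1.   ] q [ 0.146  0.139  1.321 -0.     1.682  0.253]
shift units [1.500e-02 2.000e-03 2.036e+00] turn units [-0.007  0.002 -0.021] shift if turned first [1.500e-02 1.000e-03 2.036e+00]
(array([0.654 , 0.1516]), array([0.015, 0.042]), 81.7, 97)
[0.63378335 0.14264396 0.31004435] [0.6739979  0.16155727 0.35844066]
```

View pics/s3over.png

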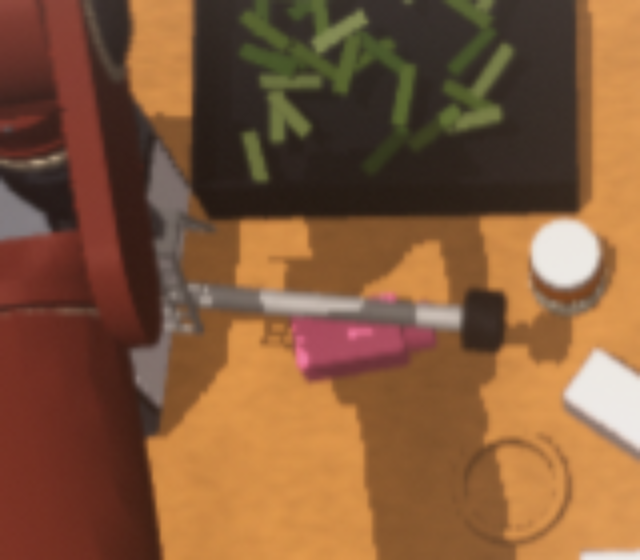

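>>> jog_arm --commands '[0, 0, 0.45, 0, 0, 0, 5, 0, 0, 0.45, 0, 0, 0, 5, 0, 0, 0.45, 0, 0, 0, 5, 0, 0, 0.35, 0, 0, 0, 5, 0, 0, 0.2, 0, 0, 0, 5, 0, 0, 0.11, 0, 0, 0, 5, 0, 0, 0, 0, 0, 0, 5, 0, 0, 0, 0, 0, 0, 5]'

```text
t: 20.52
tool_pos: [0.6586, 0.1723, 0.2337]
tool_rot: [2.335, 2.1, 0.002]
contact_force: [-0.0, 0.3, -0.6]
opening: 0.0114
grip_force: 43.6
```

>>> jog_arm --commands '[0, 0, 0.04, 0, 0, 0, 5, 0, 0, 0.03, 0, 0, 0, 5, 0, 0, 0, 0, 0, 0, 5]'

```text
t: 20.9
tool_pos: [0.6584, 0.1723, 0.2301]
tool_rot: [2.335, 2.1, 0.002]
contact_force: [-2.3, 0.4, 5.3]
opening: 0.0112
grip_force: 44.5
```

>>> jog_arm --commands '[0, 0, 0, 0, 0, 0, 45, 0, 0, 0, 0, 0, 0, 45, 0, 0, 0, 0, 0, 0, 45, 0, 0, -0.3, 0, 0, 0, 45, 0, 0, -0.5, 0, 0, 0, 45, 0, 0, -0.7, 0, 0, 0, 45, 0, 0, -0.7, 0, 0, 0, 45, 0, -0.8, 0, 0, 0, 0, 45, 0, -0.8, 0, 0, 0, 0, 45, 0, -0.8, 0, 0, 0, 0, 45, 0, -0.8, 0, 0, 0, 0, 45, -0.9, 0, 0, 0, 0, 0, 45]'

```text
t: 22.4
tool_pos: [0.4592, 0.1412, 0.3626]
tool_rot: [2.326, 2.109, 0.005]
contact_force: [1.2, -0.7, 0.9]
opening: 0.0454
grip_force: 0.0
```

```bash
cat > hung.py <<'E'
from m import *
for n in range(3):
    s=[66,0,-66][n]/1000; c=np.array([.6507,.1069])+s*np.array([.105,.9945])
    k=(abs(X-c[0])<.035)&(abs(Y-c[1])<.028)&(Z>.245)&(Z<.28)
    if k.sum()>20:
        print("tab",n,rect(k),np.nanmax(P[k][:,2]).round(3),"wanted",c)
save(im,"hung%d.png"%int(ctrl.get_obs()["t"]*100),(180,80,360,230),4)
for n,x,y in [("s1",.45,0),("s2",.458,.119)]:
    k=(abs(X-x)<.05)&(abs(Y-y)<.05)&(Z>.12)&(Z<.145)
    if k.sum()>20: print(n,rect(k))
E
python3 hung.py; ls pics; python3 q.py .4585 .119 .101 16.7
```

```text
tab 0 (array([0.6583, 0.173 ]), array([0.043, 0.013]), 85.0, 109) 0.267 wanted [0.65763  0.172537]
s1 (array([ 0.4502, -0.0006]), array([0.013, 0.044]), 4.1, 84)
s2 (array([0.4589, 0.1184]), array([0.013, 0.042]), 16.9, 80)
bar1.png
crop_top.png
hung2245.png
knob1250.png
knob1392.png
s3held.png
s3over.png
side0.png
top0.png
p [0.4598 0.1348 0.3627] yaw y -6.08 z [ 0.004 -0.004 -1.   ] q [ 0.132 -0.346  1.756 -0.005  1.728  0.238]
shift units [-0.248 -0.011  4.362] turn units [ 0.032  0.045 -3.976] shift if turned first [-0.246 -0.097  4.361]
```

>>> jog_arm --commands '[-0.25, -0.01, 0.5, 0, 0, -0.99, 45, 0, 0, 0.5, 0, 0, -0.99, 45, 0, 0, 0.6, 0, 0, -1, 45, 0, 0, 0.6, 0, 0, -1, 45, 0, 0, 0.6, 0, 0, 0, 45, 0, 0, 0.6, 0, 0, 0, 45, 0, 0, 0, 0, 0, 0, 45, 0, 0, 0, 0, 0, 0, 45]'

```text
t: 23.45
tool_pos: [0.4604, 0.1241, 0.1586]
tool_rot: [1.873, 2.519, 0.003]
contact_force: [0.1, 0.2, 0.5]
opening: 0.0448
grip_force: 0.0
```

```bash
python3 q.py .4587 .1188 .101 16.8
```

```text
p [0.4604 0.1241 0.1586] yaw y 16.72 z [ 0.003  0.    -1.   ] q [ 0.107 -0.26   2.026  0.     1.373 -0.185]
shift units [-0.076 -0.055  0.96 ] turn units [ 0.03   0.006 -0.013] shift if turned first [-0.076 -0.052  0.96 ]
```

Next: centre, descend, grip, lift 0.253, turn back by 22.8° (+3.98).

>>> jog_arm --commands '[-0.08, -0.05, 0.2, 0, 0, 0, 45, 0, 0, 0.4, 0, 0, 0, 45, 0, 0, 0.35, 0, 0, 0, 45, 0, 0, 0, 0, 0, 0, 45, 0, 0, 0, 0, 0, 0, 5, 0, 0, 0, 0, 0, 0, 5, 0, 0, 0, 0, 0, 0, 5, 0, 0, 0, 0, 0, 0, 5, 0, 0, 0, 0, 0, 0, 5]'

```text
t: 24.58
tool_pos: [0.4587, 0.1186, 0.1005]
tool_rot: [1.873, 2.52, 0.003]
contact_force: [1.1, -0.4, 4.5]
opening: 0.0114
grip_force: 45.3
```

>>> jog_arm --commands '[0, 0, -0.3, 0, 0, 0, 5, 0, 0, -0.6, 0, 0, 0, 5, 0, 0, -0.7, 0, 0, 0, 5, 0, 0, -0.7, 0, 0, 0, 5, 0, 0, -0.7, 0, 0, 0, 5, 0, 0, -0.7, 0, 0, 0, 5, 0, 0, -0.5, 0, 0, 0, 5, 0, 0, 0, 0, 0, 0.99, 5, 0, 0, 0, 0, 0, 0.99, 5, 0, 0, 0, 0, 0, 1, 5, 0, 0, 0, 0, 0, 1, 5, 0, 0, 0, 0, 0, 0, 5, 0, 0, 0, 0, 0, 0, 5]'

```text
t: 26.2
tool_pos: [0.4574, 0.1185, 0.3512]
tool_rot: [-2.334, -2.102, 0.001]
contact_force: [-0.1, -0.4, -0.9]
opening: 0.0115
grip_force: 44.3
```

```bash
python3 q.py .6507 .1069 .355 -6
```

```text
p [0.4574 0.1185 0.3512] yaw y -5.99 z [-0.001 -0.    -1.   ] q [ 0.096 -0.361  1.786  0.     1.717  0.2  ]
shift units [ 0.144  3.225 -0.065] turn units [-0.006  0.001  0.001] shift if turned first [ 0.145  3.225 -0.063]
```

>>> jog_arm --commands '[0.07, 0.4, -0.06, 0, 0, 0, 5, 0.07, 0.6, 0, 0, 0, 0, 5, 0, 0.7, 0, 0, 0, 0, 5, 0, 0.7, 0, 0, 0, 0, 5, 0, 0.5, 0, 0, 0, 0, 5, 0, 0.32, 0, 0, 0, 0, 5, 0, 0, 0, 0, 0, 0, 5, 0, 0, 0, 0, 0, 0, 5]'

```text
t: 27.2
tool_pos: [0.6501, 0.1066, 0.3549]
tool_rot: [-2.335, -2.101, 0.001]
contact_force: [0.6, -0.4, -0.4]
opening: 0.0111
grip_force: 44.3
```

```bash
python3 q.py .6512 .1069 .2325 -6
```

```text
p [0.6501 0.1066 0.3549] yaw y -6.04 z [-0.001  0.    -1.   ] q [0.05  0.089 1.372 0.    1.681 0.155]
shift units [0.007 0.019 2.039] turn units [-0.007 -0.    -0.007] shift if turned first [0.007 0.017 2.039]
```

>>> jog_arm --commands '[0, 0.02, 0.45, 0, 0, 0, 5, 0, 0, 0.45, 0, 0, 0, 5, 0, 0, 0.45, 0, 0, 0, 5, 0, 0, 0.35, 0, 0, 0, 5, 0, 0, 0.2, 0, 0, 0, 5, 0, 0, 0.14, 0, 0, 0, 5, 0, 0, 0.02, 0, 0, 0, 5, 0, 0, 0.02, 0, 0, 0, 5, 0, 0, 0, 0, 0, 0, 5]'

```text
t: 28.32
tool_pos: [0.6522, 0.1063, 0.2309]
tool_rot: [2.335, 2.1, 0.001]
contact_force: [0.8, 0.2, -1.6]
opening: 0.0115
grip_force: 44.3
```

>>> jog_arm --commands '[0, 0, 0.04, 0, 0, 0, 5, 0, 0, 0, 0, 0, 0, 5, 0, 0, 0, 0, 0, 0, 45, 0, 0, 0, 0, 0, 0, 45, 0, 0, 0, 0, 0, 0, 45, 0, 0, -0.3, 0, 0, 0, 45, 0, 0, -0.5, 0, 0, 0, 45, 0, 0, -0.7, 0, 0, 0, 45, 0, 0, -0.7, 0, 0, 0, 45, -0.2, -0.8, 0, 0, 0, 0, 45, -0.3, -0.8, 0, 0, 0, 0, 45, -0.5, -0.8, 0, 0, 0, 0, 45, -0.5, -0.8, 0, 0, 0, 0, 45, -0.5, -0.2, 0, 0, 0, 0, 45, 0, 0, 0, 0, 0, 0, 45]'

```text
t: 30.2
tool_pos: [0.4357, 0.0075, 0.3618]
tool_rot: [2.337, 2.095, 0.004]
contact_force: [0.0, 0.5, 0.6]
opening: 0.0452
grip_force: 0.0
```

```bash
python3 hung.py;  python3 q.py .4502 -.0006 .101 4
```

```text
tab 0 (array([0.6583, 0.1734]), array([0.043, 0.013]), 85.8, 110) 0.265 wanted [0.65763  0.172537]
tab 1 (array([0.653 , 0.1059]), array([0.043, 0.013]), 86.2, 108) 0.265 wanted [0.6507 0.1069]
s1 (array([ 0.4513, -0.0154]), array([0.013, 0.014]), 1.5, 29)
p [0.4363 0.0082 0.3614] yaw y -6.16 z [ 0.003 -0.    -1.   ] q [-0.152 -0.456  1.839  0.     1.756 -0.045]
shift units [-0.122  0.233  4.341] turn units [ 3.200e-02  1.000e-03 -1.774e+00] shift if turned first [-0.163  0.222  4.34 ]
```

>>> jog_arm --commands '[-0.12, 0.23, 0.5, 0, 0, -0.89, 45, 0, 0, 0.5, 0, 0, -0.89, 45, 0, 0, 0.6, 0, 0, 0, 45, 0, 0, 0.6, 0, 0, 0, 45, 0, 0, 0.6, 0, 0, 0, 45, 0, 0, 0.6, 0, 0, 0, 45, 0, 0, 0, 0, 0, 0, 45, 0, 0, 0, 0, 0, 0, 45]'

```text
t: 31.25
tool_pos: [0.4505, 0.0002, 0.1574]
tool_rot: [2.138, 2.3, 0.002]
contact_force: [0.7, -0.7, -0.1]
opening: 0.045
grip_force: 0.0
```

```bash
python3 q.py .4502 -.0006 .101 4
```

```text
p [4.505e-01 2.000e-04 1.574e-01] yaw y 4.16 z [ 0.002 -0.    -1.   ] q [-0.165 -0.332  2.084  0.     1.387 -0.238]
shift units [-0.012 -0.008  0.94 ] turn units [0.019 0.003 0.029] shift if turned first [-0.013 -0.006  0.94 ]
```

>>> jog_arm --commands '[-0.01, 0, 0.2, 0, 0, 0, 45, 0, 0, 0.4, 0, 0, 0, 45, 0, 0, 0.33, 0, 0, 0, 45, 0, 0, 0, 0, 0, 0, 45, 0, 0, 0, 0, 0, 0, 5, 0, 0, 0, 0, 0, 0, 5, 0, 0, 0, 0, 0, 0, 5, 0, 0, 0, 0, 0, 0, 5, 0, 0, 0, 0, 0, 0, 5]'

```text
t: 32.38
tool_pos: [0.4504, -0.0008, 0.1012]
tool_rot: [2.139, 2.298, 0.002]
contact_force: [1.2, -0.3, 5.9]
opening: 0.0114
grip_force: 45.3
```

>>> jog_arm --commands '[0, 0, -0.3, 0, 0, 0, 5, 0, 0, -0.6, 0, 0, 0, 5, 0, 0, -0.7, 0, 0, 0, 5, 0, 0, -0.7, 0, 0, 0, 5, 0, 0, -0.7, 0, 0, 0, 5, 0, 0, -0.7, 0, 0, 0, 5, 0, 0, -0.55, 0, 0, 0, 5, 0, 0, 0, 0, 0, 0.89, 5, 0, 0, 0, 0, 0, 0.89, 5, 0, 0, 0, 0, 0, 0, 5, 0, 0, 0, 0, 0, 0, 5]'

```text
t: 33.75
tool_pos: [0.449, -0.0006, 0.3547]
tool_rot: [-2.334, -2.102, 0.001]
contact_force: [-0.1, 0.8, -1.5]
opening: 0.0116
grip_force: 44.2
```

```bash
python3 q.py .6438 .0413 .355 -6
```

```text
p [ 0.449  -0.0006  0.3547] yaw y -6.0 z [-0.001  0.    -1.   ] q [-0.167 -0.421  1.825 -0.     1.739 -0.063]
shift units [ 1.034  3.156 -0.008] turn units [-0.008 -0.    -0.   ] shift if turned first [ 1.034  3.156 -0.005]
```

>>> jog_arm --commands '[0.2, 0.4, 0, 0, 0, 0, 5, 0.2, 0.6, 0, 0, 0, 0, 5, 0.2, 0.7, 0, 0, 0, 0, 5, 0.2, 0.7, 0, 0, 0, 0, 5, 0.2, 0.5, 0, 0, 0, 0, 5, 0.03, 0.26, 0, 0, 0, 0, 5, 0, 0, 0, 0, 0, 0, 5, 0, 0, 0, 0, 0, 0, 5]'

```text
t: 34.75
tool_pos: [0.6439, 0.0407, 0.3548]
tool_rot: [-2.335, -2.101, 0.001]
contact_force: [0.5, 0.4, -1.7]
opening: 0.0116
grip_force: 44.2
```

```bash
python3 q.py .6438 .0413 .2325 -6
```

```text
p [0.6439 0.0407 0.3548] yaw y -6.05 z [-0.001  0.    -1.   ] q [-0.052  0.057  1.405 -0.     1.68   0.054]
shift units [ 1.000e-02 -1.000e-03  2.038e+00] turn units [-0.007  0.001 -0.009] shift if turned first [ 0.01  -0.003  2.038]
```

>>> jog_arm --commands '[0, 0, 0.45, 0, 0, 0, 5, 0, 0, 0.45, 0, 0, 0, 5, 0, 0, 0.45, 0, 0, 0, 5, 0, 0, 0.35, 0, 0, 0, 5, 0, 0, 0.2, 0, 0, 0, 5, 0, 0, 0.14, 0, 0, 0, 5, 0, 0, 0.03, 0, 0, 0, 5, 0, 0, 0.03, 0, 0, 0, 5, 0, 0, 0, 0, 0, 0, 5]'

```text
t: 35.88
tool_pos: [0.6447, 0.0407, 0.2296]
tool_rot: [2.335, 2.1, 0.001]
contact_force: [-0.3, 0.3, -1.9]
opening: 0.0115
grip_force: 44.2
```

>>> jog_arm --commands '[0, 0, 0.02, 0, 0, 0, 5, 0, 0, 0, 0, 0, 0, 5, 0, 0, 0, 0, 0, 0, 45, 0, 0, 0, 0, 0, 0, 45, 0, 0, 0, 0, 0, 0, 45, 0, 0, -0.3, 0, 0, 0, 45, 0, 0, -0.5, 0, 0, 0, 45, 0, 0, -0.7, 0, 0, 0, 45, 0, 0, -0.7, 0, 0, 0, 45, -0.6, -0.6, 0, 0, 0, 0, 45, -0.6, -0.6, 0, 0, 0, 0, 45, -0.6, -0.6, 0, 0, 0, 0, 45, -0.6, -0.6, 0, 0, 0, 0, 45, 0, -0.6, 0, 0, 0, 0, 45, 0, 0, 0, 0, 0, 0, 45]'

```text
t: 37.75
tool_pos: [0.4492, -0.0837, 0.3619]
tool_rot: [2.335, 2.097, 0.003]
contact_force: [0.7, 0.6, 0.8]
opening: 0.0448
grip_force: 0.0
```

```bash
python3 hung.py; python3 knob.py | tail -1;  python3 q.py .46 -.15 .36 -6 -25;ls pics|grep hung
```

```text
tab 0 (array([0.6585, 0.1729]), array([0.043, 0.014]), 82.8, 110) 0.266 wanted [0.65763  0.172537]
tab 1 (array([0.6531, 0.1062]), array([0.043, 0.013]), 81.6, 107) 0.266 wanted [0.6507 0.1069]
tab 2 (array([0.645 , 0.0412]), array([0.043, 0.014]), 85.1, 101) 0.267 wanted [0.64377  0.041263]
knob span [0.0339 0.1027 0.1622]
p [ 0.4505 -0.0835  0.3611] yaw y -6.08 z [ 0.003 -0.001 -1.   ] q [-0.346 -0.4    1.799  0.     1.74  -0.24 ]
shift units [-1.086  0.274  0.019] turn units [ 0.023 -4.358 -0.019] shift if turned first [-0.977  0.273  0.475]
hung2245.png
hung3025.png
hung3779.png
```

>>> jog_arm --commands '[-0.6, 0, 0, 0, -0.9, 0, 70, -0.6, 0, 0, 0, -0.9, 0, 70, -0.5, 0, 0, 0, -0.9, 0, 70, 0, 0, 0, 0, -0.9, 0, 70, 0, 0, 0, 0, -0.9, 0, 70, 0, 0, 0, 0, -0.9, 0, 70, 0, 0, 0, 0, -0.9, 0, 70, 0, 0, 0, 0, -0.9, 0, 70, 0, 0, 0, 0, -0.9, 0, 70, 0, 0, 0, 0, -0.9, 0, 70, 0, 0, 0, 0, -0.9, 0, 70, 0, 0, 0, 0, -0.9, 0, 70, 0, 0, 0, 0, 0, 0, 70, 0, 0, 0, 0, 0, 0, 70]'

```text
t: 39.6
tool_pos: [0.4404, -0.1806, 0.3671]
tool_rot: [1.699, 1.523, -0.959]
contact_force: [-0.2, -0.6, -0.4]
opening: 0.0698
grip_force: 0.0
```

```bash
python3 q.py; cat > bot.py <<'E'
from m import *
save(im,"bot%d.png"%int(ctrl.get_obs()["t"]*100),(260,120,480,260),3)
for d in nets.silhouettes("top","bottle1")[:8]:
    mk=d["mask"]; col=im["image"][mk].mean(0)
    q=P[mk]; 
    if d["p"]<.2 or col[0]-col[1]>40: continue
    c=np.nanmedian(q,0); r=(np.hypot(X-c[0],Y-c[1])<.075)&(Z>.03)&(Z<.06)
    n,l,st,ce=cv2.connectedComponentsWithStats(r.astype(np.uint8)); i=1+st[1:,4].argmax()
    r=l==i; cc,s,a,k=rect(r); ang=a if s[0]>s[1] else a+90
    u=np.array([np.cos(np.deg2rad(ang)),np.sin(np.deg2rad(ang))])
    t=(P[...,:2]-cc)@u; dk=r&(b<130)&(abs(t)>.025); sg=np.sign(np.median(t[dk])) if dk.any() else 0
    if sg<0: ang-=180
    u=u*sg; print(round(d["p"],2),[int(x) for x in d["bbox"]],"centre",cc,s,"cap dir deg",round(ang,1),"n",k,dk.sum(),"body origin",(cc-.011*u).round(4), "z",np.nanpercentile(P[r][:,2],80).round(3))
E
python3 bot.py
```

```text
p [ 0.4404 -0.1806  0.3671] yaw y -6.31 z [-0.095 -0.85  -0.517] q [-0.037 -0.333  1.959 -1.023  1.606  0.084]
0.96 [312, 146, 344, 171] centre [ 0.6176 -0.1202] [0.101 0.046] cap dir deg -125.3 n 418 35 body origin [ 0.624  -0.1112] z 0.049
0.87 [361, 159, 394, 186] centre [ 0.5959 -0.2644] [0.047 0.102] cap dir deg -67.4 n 528 55 body origin [ 0.5917 -0.2542] z 0.049
0.61 [417, 153, 455, 174] centre [ 0.6109 -0.4347] [0.047 0.106] cap dir deg -78.5 n 536 58 body origin [ 0.6087 -0.4239] z 0.049
```

```bash
cat > pk.py <<'E'
import sys
from h import *
# pk.py ox oy capdeg : pre-grasp and grasp TCP for a lying bottle
def pick(ox,oy,cap,back,h=.032,al=.02,t=35):
    c=np.array([np.cos(np.deg2rad(cap)),np.sin(np.deg2rad(cap)),0]); tr=Rt(cap+90,t); z=tr.as_matrix()[:,2]
    return np.array([ox,oy,h])+al*c+(.019-back)*z,tr
def place(bx,by,cap,up,h=.032,al=.02,t=-55):
    c=np.array([np.cos(np.deg2rad(cap)),np.sin(np.deg2rad(cap)),0]); tr=Rt(cap+90,t); z=tr.as_matrix()[:,2]
    return np.array([bx,by,.01+.04+al+up])-(h-.023)*c+.019*z,tr
def rep(P,tr):
    o,p,r=tool(); m=r.as_matrix()
    print("now",p.round(4),"yaw",np.rad2deg(np.arctan2(m[1,1],m[0,1])).round(1),"z",m[:,2].round(3),"q",np.round(o["q"],2),"goal",P.round(4))
    print("turn units",((r.inv()*tr).as_rotvec()/.1).round(3),"shift before turn",(r.inv().apply(P-p)/.06).round(3),"after",(tr.inv().apply(P-p)/.06).round(3))
a=sys.argv; f=[float(x) for x in a[2:]]
rep(*(pick if a[1]=="pick" else place)(*f))
E
python3 pk.py pick .6087 -.4239 -78.5 .1
```

```text
now [ 0.4401 -0.1808  0.3673] yaw -6.3 z [-0.095 -0.85  -0.517] q [-0.04 -0.33  1.96 -1.02  1.61  0.08] goal [ 0.6219 -0.489   0.0984]
turn units [-0.729 16.232 -3.412] shift before turn [1.366 3.583 6.401] after [-7.19   1.946  0.439]
```

```bash
ls pics | grep bot
```

```text
bot3965.png
```

>>> jog_arm --commands '[0, 0, 0, -0.04, 0.9, -0.19, 70, 0, 0, 0, -0.04, 0.9, -0.19, 70, 0, 0, 0, -0.04, 0.9, -0.19, 70, 0, 0, 0, -0.04, 0.9, -0.19, 70, 0, 0, 0, -0.04, 0.9, -0.19, 70, 0, 0, 0, -0.04, 0.9, -0.19, 70, 0, 0, 0, -0.04, 0.9, -0.19, 70, 0, 0, 0, -0.04, 0.9, -0.19, 70, 0, 0, 0, -0.04, 0.9, -0.19, 70, 0, 0, 0, -0.04, 0.9, -0.19, 70, 0, 0, 0, -0.04, 0.9, -0.19, 70, 0, 0, 0, -0.04, 0.9, -0.19, 70, 0, 0, 0, -0.04, 0.9, -0.19, 70, 0, 0, 0, -0.04, 0.9, -0.19, 70, 0, 0, 0, -0.04, 0.9, -0.19, 70, 0, 0, 0, -0.04, 0.9, -0.19, 70, 0, 0, 0, -0.04, 0.9, -0.19, 70, 0, 0, 0, -0.04, 0.9, -0.19, 70, 0, 0, 0, 0, 0, 0, 70]'

```text
t: 42.08
tool_pos: [0.4397, -0.1817, 0.3656]
tool_rot: [-1.66, -2.027, -0.516]
contact_force: [0.3, 0.5, -0.4]
opening: 0.0701
grip_force: 0.0
```

```bash
python3 bot.py; python3 pk.py pick .6087 -.4239 -78.5 .1
```

```text
0.91 [310, 143, 346, 176] centre [ 0.6173 -0.1205] [0.102 0.047] cap dir deg -124.6 n 520 46 body origin [ 0.6235 -0.1114] z 0.049
0.72 [197, 131, 297, 149] centre [ 0.6351 -0.0776] [0.015 0.036] cap dir deg 178.5 n 52 0 body origin [ 0.6351 -0.0776] z 0.049
0.51 [358, 158, 395, 181] centre [ 0.5958 -0.2636] [0.047 0.101] cap dir deg -65.9 n 171 65 body origin [ 0.5913 -0.2536] z 0.048
now [ 0.4399 -0.1808  0.3668] yaw 11.5 z [-0.116  0.558 -0.822] q [-0.75 -0.09  1.61  0.39  2.1  -0.83] goal [ 0.6219 -0.489   0.0984]
turn units [-0.026  0.046 -0.011] shift before turn [-7.18   1.959  0.458] after [-7.185  1.95   0.431]
```

View pics/bot3965.png

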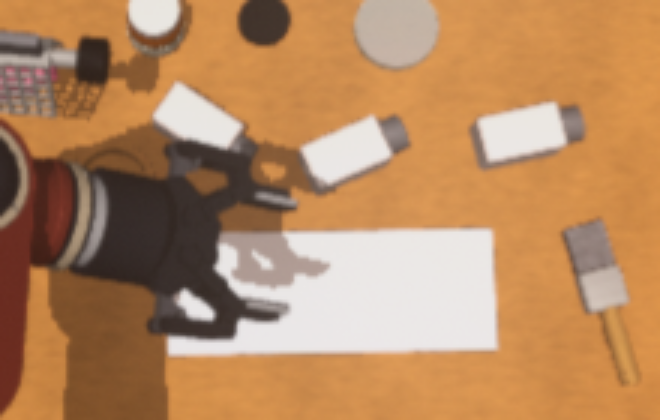

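>>> jog_arm --commands '[-0.6, 0.16, 0.04, 0, 0, 0, 70, -0.6, 0.16, 0.04, 0, 0, 0, 70, -0.6, 0.16, 0.04, 0, 0, 0, 70, -0.6, 0.16, 0.04, 0, 0, 0, 70, -0.6, 0.16, 0.04, 0, 0, 0, 70, -0.6, 0.16, 0.04, 0, 0, 0, 70, -0.6, 0.16, 0.04, 0, 0, 0, 70, -0.6, 0.16, 0.04, 0, 0, 0, 70, -0.6, 0.16, 0.04, 0, 0, 0, 70, -0.6, 0.16, 0.04, 0, 0, 0, 70, -0.6, 0.16, 0.04, 0, 0, 0, 70, -0.58, 0.18, 0, 0, 0, 0, 70, 0, 0, 0, 0, 0, 0, 70, 0, 0, 0, 0, 0, 0, 70]'

```text
t: 43.92
tool_pos: [0.6215, -0.4885, 0.0996]
tool_rot: [-1.658, -2.032, -0.516]
contact_force: [0.6, -0.2, 0.7]
opening: 0.0702
grip_force: 0.0
```

```bash
python3 pk.py pick .6087 -.4239 -78.5 0
```

```text
now [ 0.6215 -0.4885  0.0996] yaw 11.6 z [-0.117  0.558 -0.821] q [-0.86  0.87  0.85  0.3   1.95 -1.02] goal [ 0.6105 -0.4328  0.0164]
turn units [-0.031  0.04   0.003] shift before turn [-0.013  0.011  1.679] after [-0.02   0.005  1.679]
```

>>> jog_arm --commands '[0, 0, 0.4, 0, 0, 0, 70, 0, 0, 0.4, 0, 0, 0, 70, 0, 0, 0.4, 0, 0, 0, 70, 0, 0, 0.3, 0, 0, 0, 70, 0, 0, 0.18, 0, 0, 0, 70, 0, 0, 0, 0, 0, 0, 70, 0, 0, 0, 0, 0, 0, 30, 0, 0, 0, 0, 0, 0, 30, 0, 0, 0, 0, 0, 0, 30, 0, 0, 0, 0, 0, 0, 30, 0, 0, 0, 0, 0, 0, 30]' --newtons 60

```text
t: 45.3
tool_pos: [0.6097, -0.4336, 0.0168]
tool_rot: [-1.66, -2.032, -0.517]
contact_force: [1.3, -3.8, 5.4]
opening: 0.0448
grip_force: 62.9
```

>>> jog_arm --commands '[0.16, 0, -0.23, 0, 0, 0, 30, 0.32, 0, -0.46, 0, 0, 0, 30, 0.32, 0, -0.46, 0, 0, 0, 30, 0.32, 0, -0.46, 0, 0, 0, 30, 0.32, 0, -0.46, 0, 0, 0, 30, 0.32, 0, -0.46, 0, 0, 0, 30, 0, 0, 0, 0, 0, 0, 30]'

```text
t: 46.18
tool_pos: [0.6108, -0.4329, 0.2042]
tool_rot: [-1.66, -2.036, -0.517]
contact_force: [0.2, -0.4, -1.8]
opening: 0.0454
grip_force: 62.4
```

>>> jog_arm --commands '[0, 0, 0, 0, -0.8, 0, 30, 0, 0, 0, 0, -0.8, 0, 30, 0, 0, 0, 0, -0.8, 0, 30, 0, 0, 0, 0, -0.8, 0, 30, 0, 0, 0, 0, -0.8, 0, 30, 0, 0, 0, 0, -0.8, 0, 30, 0, 0, 0, 0, -0.8, 0, 30, 0, 0, 0, 0, -0.8, 0, 30, 0, 0, 0, 0, -0.8, 0, 30, 0, 0, 0, 0, -0.8, 0, 30, 0, 0, 0, 0, -0.8, 0, 30, 0, 0, 0, 0, -0.8, 0, 30, 0, 0, 0, 0, -0.8, 0, 30, 0, 0, 0, 0, -0.8, 0, 30, 0, 0, 0, 0, -0.8, 0, 30, 0, 0, 0, 0, -0.8, 0, 30, 0, 0, 0, 0, -0.8, 0, 30, 0, 0, 0, 0, -0.8, 0, 30, 0, 0, 0, 0, -0.8, 0, 30, 0, 0, 0, 0, -0.5, 0, 30]'

```text
t: 48.68
tool_pos: [0.608, -0.4311, 0.199]
tool_rot: [1.455, 1.794, -0.749]
contact_force: [0.4, -0.4, -1.0]
opening: 0.0454
grip_force: 62.3
```

```bash
python3 pk.py place .459 -.34 -78.5 .08; python3 - <<'E'
from h import *
im=eyes.get_image("side"); save(im,"b1held.png",(280,180,480,340),3)
E
```

```text
now [ 0.608  -0.4311  0.199 ] yaw 11.7 z [ 0.159 -0.792 -0.589] q [-0.48  0.13  1.79 -1.02  0.83 -0.11] goal [ 0.4603 -0.3464  0.1391]
turn units [-0.02  -0.195  0.085] shift before turn [ 1.929 -2.116 -0.92 ] after [ 1.893 -2.13  -0.962]
```

View pics/b1held.png

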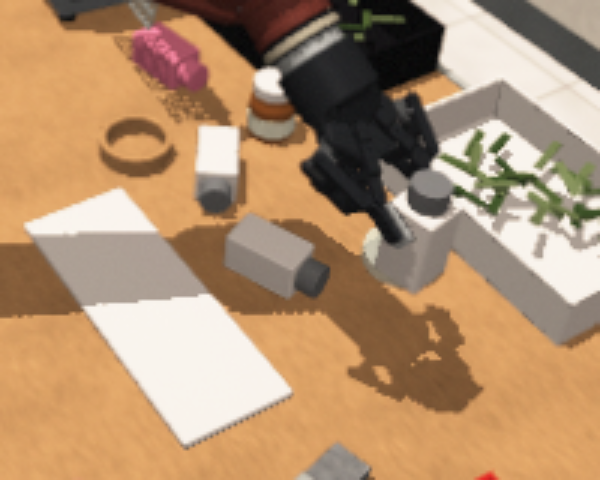

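```bash
python3 pk.py place .459 -.34 -58.5 .08
```

```text
now [ 0.6083 -0.4309  0.1994] yaw 11.7 z [ 0.16  -0.791 -0.59 ] q [-0.48  0.13  1.79 -1.02  0.83 -0.11] goal [ 0.4624 -0.3456  0.1391]
turn units [-2.851 -0.212 -1.969] shift before turn [ 1.932 -2.088 -0.92 ] after [ 2.246 -1.33  -1.457]
```

>>> jog_arm --commands '[0, 0, 0, -0.71, -0.05, -0.49, 30, 0, 0, 0, -0.71, -0.05, -0.49, 30, 0, 0, 0, -0.71, -0.05, -0.49, 30, 0, 0, 0, -0.71, -0.05, -0.49, 30, 0.45, -0.27, -0.29, 0, 0, 0, 30, 0.45, -0.27, -0.29, 0, 0, 0, 30, 0.45, -0.27, -0.29, 0, 0, 0, 30, 0.45, -0.27, -0.29, 0, 0, 0, 30, 0.45, -0.25, -0.29, 0, 0, 0, 30, 0, 0, 0, 0, 0, 0, 30, 0, 0, 0, 0, 0, 0, 30]'

```text
t: 50.1
tool_pos: [0.4649, -0.3481, 0.1432]
tool_rot: [1.094, 1.949, -0.571]
contact_force: [0.0, -0.1, -1.6]
opening: 0.0454
grip_force: 62.3
```

```bash
python3 pk.py place .459 -.34 -58.5 .003
```

```text
now [ 0.4649 -0.3481  0.1432] yaw 31.4 z [ 0.43  -0.701 -0.569] q [-0.61 -0.36  2.35 -0.99  0.4  -0.38] goal [ 0.4624 -0.3456  0.0621]
turn units [ 0.     0.052 -0.019] shift before turn [ 1.144 -0.016  0.722] after [ 1.14  -0.014  0.728]
```

```bash
python3 pk.py place .485 -.34 -58.5 .003
```

```text
now [ 0.4649 -0.3481  0.1432] yaw 31.4 z [ 0.43  -0.701 -0.569] q [-0.61 -0.36  2.35 -0.99  0.4  -0.38] goal [ 0.4884 -0.3456  0.0621]
turn units [ 0.     0.052 -0.019] shift before turn [1.016 0.354 0.909] after [1.01  0.356 0.914]
```

>>> jog_arm --commands '[0.17, 0.09, 0.15, 0, 0.05, 0, 30, 0.17, 0.09, 0.15, 0, 0, 0, 30, 0.17, 0.09, 0.15, 0, 0, 0, 30, 0.17, 0.09, 0.15, 0, 0, 0, 30, 0.15, 0, 0.15, 0, 0, 0, 30, 0.1, 0, 0.09, 0, 0, 0, 30, 0, 0, 0, 0, 0, 0, 30, 0, 0, 0, 0, 0, 0, 30]'

```text
t: 51.1
tool_pos: [0.4745, -0.3472, 0.0969]
tool_rot: [1.108, 2.0, -0.522]
contact_force: [-0.6, -0.5, -1.6]
opening: 0.0453
grip_force: 62.3
```

```bash
python3 pk.py place .485 -.34 -58.5 .000
```

```text
now [ 0.4745 -0.3472  0.0969] yaw 32.4 z [ 0.431 -0.66  -0.615] q [-0.62 -0.24  2.33 -1.02  0.34 -0.32] goal [ 0.4884 -0.3456  0.0591]
turn units [ 0.221 -0.519 -0.025] shift before turn [0.437 0.201 0.469] after [0.46  0.212 0.441]
```

```bash
python3 pk.py place .465 -.34 -140 .1
```

```text
now [ 0.4745 -0.3472  0.0969] yaw 32.4 z [ 0.431 -0.66  -0.615] q [-0.62 -0.24  2.33 -1.02  0.34 -0.32] goal [ 0.46   -0.3442  0.1591]
turn units [11.643 -0.534  8.455] shift before turn [-0.713 -0.162 -0.775] after [-0.937 -0.194 -0.469]
```

>>> jog_arm --commands '[-0.36, -0.08, -0.39, 0, 0, 0, 30, -0.35, -0.08, -0.39, 0, 0, 0, 30, 0, 0, 0, 0.73, -0.03, 0.53, 30, 0, 0, 0, 0.73, -0.03, 0.53, 30, 0, 0, 0, 0.73, -0.03, 0.53, 30, 0, 0, 0, 0.73, -0.03, 0.53, 30, 0, 0, 0, 0.73, -0.03, 0.53, 30, 0, 0, 0, 0.73, -0.03, 0.53, 30, 0, 0, 0, 0.73, -0.03, 0.53, 30, 0, 0, 0, 0.73, -0.03, 0.53, 30, 0, 0, 0, 0.73, -0.03, 0.53, 30, 0, 0, 0, 0.73, -0.03, 0.53, 30, 0, 0, 0, 0.73, -0.03, 0.53, 30, 0, 0, 0, 0.73, -0.03, 0.53, 30, 0, 0, 0, 0.73, -0.04, 0.53, 30, 0, 0, 0, 0.73, -0.04, 0.53, 30, 0, 0, 0, 0.73, -0.04, 0.53, 30, 0, 0, 0, 0.73, -0.04, 0.53, 30, 0, 0, 0, 0, 0, 0, 30, 0, 0, 0, 0, 0, 0, 30]'

```text
t: 53.6
tool_pos: [0.4591, -0.3433, 0.1631]
tool_rot: [2.396, 0.879, -1.244]
contact_force: [0.6, 1.0, -1.5]
opening: 0.0454
grip_force: 62.3
```

```bash
python3 pk.py place .465 -.34 -140 .02
```

```text
now [ 0.4591 -0.3433  0.1631] yaw -50.1 z [-0.631 -0.516 -0.58 ] q [-0.42  0.32  1.64 -0.82  1.69  0.57] goal [ 0.46   -0.3442  0.0791]
turn units [-0.099 -0.075  0.099] shift before turn [1.141 0.041 0.81 ] after [1.147 0.022 0.801]
```

Good: the j4 joint is well inside its range now.

>>> jog_arm --commands '[0.25, 0, 0.18, -0.1, -0.08, 0.1, 30, 0.3, 0.02, 0.2, 0, 0, 0, 30, 0.3, 0, 0.21, 0, 0, 0, 30, 0.3, 0, 0.21, 0, 0, 0, 30, 0, 0, 0, 0, 0, 0, 30, 0, 0, 0, 0, 0, 0, 30]'

```text
t: 54.35
tool_pos: [0.4601, -0.3442, 0.0794]
tool_rot: [2.384, 0.866, -1.243]
contact_force: [1.0, -0.4, -1.0]
opening: 0.0453
grip_force: 62.2
```

```bash
python3 pk.py place .465 -.34 -140 .001
```

```text
now [ 0.4601 -0.3442  0.0794] yaw -50.1 z [-0.629 -0.527 -0.573] q [-0.41  0.43  1.66 -0.83  1.6   0.68] goal [ 0.46   -0.3442  0.0601]
turn units [-0.007  0.013 -0.012] shift before turn [ 0.261 -0.001  0.186] after [ 0.261 -0.001  0.186]
```

>>> jog_arm --commands '[0.1, 0, 0.08, 0, 0, 0, 30, 0.1, 0, 0.06, 0, 0, 0, 30, 0.06, 0, 0.05, 0, 0, 0, 30, 0, 0, 0, 0, 0, 0, 30, 0, 0, 0, 0, 0, 0, 30]'

```text
t: 54.98
tool_pos: [0.4596, -0.3442, 0.0601]
tool_rot: [2.384, 0.865, -1.243]
contact_force: [0.0, 1.6, 1.3]
opening: 0.0452
grip_force: 62.5
```

>>> jog_arm --commands '[0.02, 0, 0.015, 0, 0, 0, 30, 0, 0, 0, 0, 0, 0, 30, 0, 0, 0, 0, 0, 0, 70, 0, 0, 0, 0, 0, 0, 70, 0, 0, 0, 0, 0, 0, 70, 0, 0, -0.3, 0, 0, 0, 70, 0, 0, -0.5, 0, 0, 0, 70, 0, 0, -0.6, 0, 0, 0, 70, 0, 0, -0.6, 0, 0, 0, 70, -0.5, 0, -0.4, 0, 0, 0, 70, -0.6, 0, -0.4, 0, 0, 0, 70, -0.6, 0, -0.4, 0, 0, 0, 70, 0, 0, 0, 0, 0, 0, 70]'

```text
t: 56.6
tool_pos: [0.5378, -0.2807, 0.2577]
tool_rot: [2.385, 0.861, -1.231]
contact_force: [0.1, -0.4, 0.1]
opening: 0.0698
grip_force: 0.0
```

```bash
python3 bot.py; python3 - <<'E'
from h import *
o,p,r=tool();print(p,o["q"].round(2))
im=eyes.get_image("side"); save(im,"b1placed.png",(280,160,480,340),3)
E
```

```text
0.92 [360, 158, 397, 188] centre [ 0.6046 -0.2841] [0.046 0.056] cap dir deg -63.2 n 247 11 body origin [ 0.5996 -0.2743] z 0.048
0.85 [398, 201, 418, 222] centre [ 0.4486 -0.3224] [0.044 0.004] cap dir deg 40.7 n 33 0 body origin [ 0.4486 -0.3224] z 0.054
0.6 [331, 160, 345, 178] centre [ 0.6023 -0.1492] [0.04  0.047] cap dir deg 158.7 n 167 0 body origin [ 0.6023 -0.1492] z 0.047
[ 0.53601589 -0.28017797  0.25258564] [-0.29  0.35  1.44 -0.8   1.89  0.54]
```

View pics/b1placed.png

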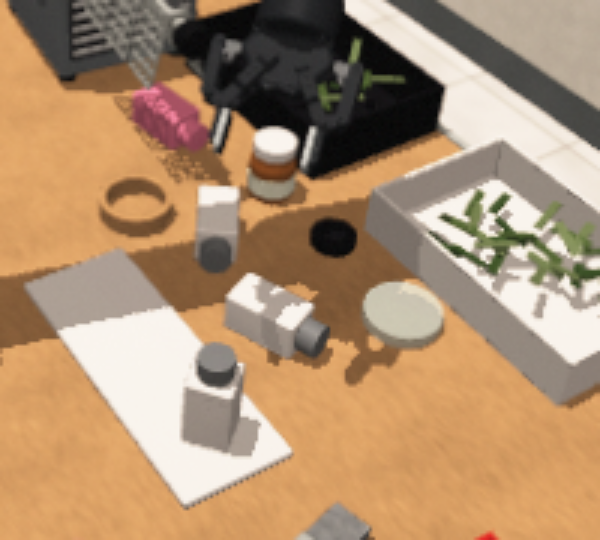

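```bash
python3 pk.py pick .5915 -.254 -67 .1
```

```text
now [ 0.5354 -0.2801  0.2512] yaw -50.0 z [-0.629 -0.526 -0.573] q [-0.29  0.35  1.44 -0.8   1.89  0.54] goal [ 0.6175 -0.3152  0.0984]
turn units [ -2.444  13.35  -13.765] shift before turn [2.472 1.329 0.906] after [-2.339  1.03   1.471]
```

>>> jog_arm --commands '[0, 0, 0, -0.12, 0.67, -0.69, 70, 0, 0, 0, -0.12, 0.67, -0.69, 70, 0, 0, 0, -0.12, 0.67, -0.69, 70, 0, 0, 0, -0.12, 0.67, -0.69, 70, 0, 0, 0, -0.12, 0.67, -0.69, 70, 0, 0, 0, -0.12, 0.67, -0.69, 70, 0, 0, 0, -0.12, 0.67, -0.69, 70, 0, 0, 0, -0.12, 0.67, -0.69, 70, 0, 0, 0, -0.12, 0.67, -0.69, 70, 0, 0, 0, -0.12, 0.67, -0.69, 70, 0, 0, 0, -0.12, 0.67, -0.69, 70, 0, 0, 0, -0.12, 0.67, -0.69, 70, 0, 0, 0, -0.12, 0.67, -0.69, 70, 0, 0, 0, -0.12, 0.67, -0.69, 70, 0, 0, 0, -0.12, 0.67, -0.69, 70, 0, 0, 0, -0.12, 0.67, -0.69, 70, 0, 0, 0, -0.12, 0.67, -0.69, 70, 0, 0, 0, -0.12, 0.67, -0.69, 70, 0, 0, 0, -0.12, 0.67, -0.69, 70, 0, 0, 0, -0.12, 0.67, -0.69, 70]'

```text
t: 59.25
tool_pos: [0.5349, -0.2802, 0.2498]
tool_rot: [-1.424, -2.157, -0.458]
contact_force: [0.4, 0.5, -0.8]
opening: 0.07
grip_force: 0.0
```

```bash
python3 pk.py pick .5915 -.254 -67 .1; python3 bot.py
```

```text
now [ 0.5349 -0.2802  0.2498] yaw 23.1 z [-0.229  0.536 -0.813] q [-0.72  0.33  1.35  0.28  2.02 -1.08] goal [ 0.6175 -0.3152  0.0984]
turn units [-0.014 -0.114  0.022] shift before turn [-2.347  1.036  1.423] after [-2.328  1.039  1.451]
0.68 [312, 147, 346, 180] centre [ 0.6171 -0.1203] [0.102 0.047] cap dir deg -124.9 n 526 36 body origin [ 0.6234 -0.1113] z 0.049
0.62 [358, 158, 396, 186] centre [ 0.596  -0.2645] [0.047 0.102] cap dir deg -67.5 n 524 31 body origin [ 0.5918 -0.2543] z 0.049
```

>>> jog_arm --commands '[-0.47, 0.21, 0.28, 0, -0.1, 0, 70, -0.47, 0.21, 0.28, 0, 0, 0, 70, -0.47, 0.21, 0.28, 0, 0, 0, 70, -0.47, 0.21, 0.28, 0, 0, 0, 70, -0.46, 0.2, 0.32, 0, 0, 0, 70, 0, 0, 0, 0, 0, 0, 70, 0, 0, 0, 0, 0, 0, 70]'

```text
t: 60.22
tool_pos: [0.6185, -0.3164, 0.1013]
tool_rot: [-1.434, -2.168, -0.448]
contact_force: [0.2, 0.6, 1.0]
opening: 0.0699
grip_force: 0.0
```

```bash
python3 pk.py pick .5917 -.2542 -67.4 .0
```

```text
now [ 0.6185 -0.3164  0.1013] yaw 23.1 z [-0.224  0.524 -0.822] q [-0.69  0.64  1.19  0.28  1.85 -1.09] goal [ 0.5952 -0.2626  0.0164]
turn units [-0.049  0.042  0.064] shift before turn [-0.003 -0.005  1.719] after [-0.01  -0.014  1.719]
```

>>> jog_arm --commands '[0, 0, 0.4, 0, 0, 0, 70, 0, 0, 0.4, 0, 0, 0, 70, 0, 0, 0.4, 0, 0, 0, 70, 0, 0, 0.32, 0, 0, 0, 70, 0, 0, 0.18, 0, 0, 0, 70, 0, 0, 0, 0, 0, 0, 70, 0, 0, 0, 0, 0, 0, 30, 0, 0, 0, 0, 0, 0, 30, 0, 0, 0, 0, 0, 0, 30, 0, 0, 0, 0, 0, 0, 30, 0, 0, 0, 0, 0, 0, 30]'

```text
t: 61.6
tool_pos: [0.5967, -0.2642, 0.0182]
tool_rot: [-1.435, -2.171, -0.449]
contact_force: [1.2, -5.1, 5.5]
opening: 0.0455
grip_force: 63.1
```

>>> jog_arm --commands '[0.16, 0, -0.23, 0, 0, 0, 30, 0.32, 0, -0.46, 0, 0, 0, 30, 0.32, 0, -0.46, 0, 0, 0, 30, 0.32, 0, -0.46, 0, 0, 0, 30, 0.32, 0, -0.46, 0, 0, 0, 30, 0.32, 0, -0.46, 0, 0, 0, 30, 0.32, 0, -0.46, 0, 0, 0, 30, 0, 0, 0, 0, 0, 0, 30]'

```text
t: 62.6
tool_pos: [0.5966, -0.2634, 0.2387]
tool_rot: [-1.435, -2.174, -0.449]
contact_force: [-0.4, 0.4, -0.8]
opening: 0.0453
grip_force: 62.4
```

```bash
python3 pk.py place .465 -.24 -140 .1
```

```text
now [ 0.5966 -0.2634  0.2387] yaw 23.1 z [-0.22   0.522 -0.824] q [-0.65  0.42  1.25  0.31  1.99 -1.01] goal [ 0.46   -0.2442  0.1591]
turn units [  2.519 -13.289  13.746] shift before turn [ 0.23  -1.974  1.761] after [ 0.204 -1.708  2.022]
```

>>> jog_arm --commands '[0, 0, 0, 0.13, -0.67, 0.69, 30, 0, 0, 0, 0.13, -0.67, 0.69, 30, 0, 0, 0, 0.13, -0.67, 0.69, 30, 0, 0, 0, 0.13, -0.67, 0.69, 30, 0, 0, 0, 0.13, -0.67, 0.69, 30, 0, 0, 0, 0.13, -0.67, 0.69, 30, 0, 0, 0, 0.13, -0.67, 0.69, 30, 0, 0, 0, 0.13, -0.67, 0.69, 30, 0, 0, 0, 0.13, -0.67, 0.69, 30, 0, 0, 0, 0.13, -0.67, 0.69, 30, 0, 0, 0, 0.13, -0.67, 0.69, 30, 0, 0, 0, 0.13, -0.67, 0.69, 30, 0, 0, 0, 0.13, -0.67, 0.69, 30, 0, 0, 0, 0.13, -0.66, 0.69, 30, 0, 0, 0, 0.12, -0.66, 0.69, 30, 0, 0, 0, 0.12, -0.66, 0.68, 30, 0, 0, 0, 0.12, -0.66, 0.68, 30, 0, 0, 0, 0.12, -0.66, 0.68, 30, 0, 0, 0, 0.12, -0.66, 0.68, 30, 0, 0, 0, 0.12, -0.66, 0.68, 30]'

```text
t: 65.1
tool_pos: [0.5947, -0.2624, 0.2326]
tool_rot: [2.376, 0.871, -1.257]
contact_force: [-0.7, -0.4, -1.5]
opening: 0.0452
grip_force: 62.3
```

```bash
python3 pk.py place .465 -.24 -140 .06
```

```text
now [ 0.5947 -0.2624  0.2326] yaw -49.9 z [-0.634 -0.529 -0.565] q [-0.24  0.49  1.29 -0.79  1.94  0.56] goal [ 0.46   -0.2442  0.1191]
turn units [-0.025  0.109  0.062] shift before turn [ 0.71  -1.666  2.331] after [ 0.674 -1.676  2.334]
```

>>> jog_arm --commands '[0.14, -0.34, 0.46, -0.02, 0.1, 0.06, 30, 0.14, -0.34, 0.46, 0, 0, 0, 30, 0.14, -0.34, 0.46, 0, 0, 0, 30, 0.14, -0.34, 0.46, 0, 0, 0, 30, 0.12, -0.32, 0.48, 0, 0, 0, 30, 0, 0, 0, 0, 0, 0, 30, 0, 0, 0, 0, 0, 0, 30]'

```text
t: 65.97
tool_pos: [0.4616, -0.2441, 0.1214]
tool_rot: [2.385, 0.868, -1.237]
contact_force: [0.5, 0.2, -1.1]
opening: 0.0457
grip_force: 62.4
```

```bash
python3 pk.py place .465 -.24 -140 .001
```

```text
now [ 0.4616 -0.2441  0.1214] yaw -50.0 z [-0.625 -0.527 -0.576] q [-0.27  0.33  1.71 -0.75  1.73  0.73] goal [ 0.46   -0.2442  0.0601]
turn units [ 0.014 -0.026 -0.006] shift before turn [ 0.824 -0.017  0.606] after [ 0.825 -0.016  0.604]
```

>>> jog_arm --commands '[0.25, -0.01, 0.18, 0, 0, 0, 30, 0.25, 0, 0.18, 0, 0, 0, 30, 0.17, 0, 0.13, 0, 0, 0, 30, 0.07, 0, 0.05, 0, 0, 0, 30, 0.04, 0, 0.03, 0, 0, 0, 30, 0, 0, 0, 0, 0, 0, 30]'

```text
t: 66.72
tool_pos: [0.4603, -0.2445, 0.0638]
tool_rot: [2.385, 0.867, -1.237]
contact_force: [-0.3, -0.1, -1.1]
opening: 0.045
grip_force: 62.4
```

>>> jog_arm --commands '[0.03, 0, 0.02, 0, 0, 0, 30, 0, 0, 0, 0, 0, 0, 30]'

```text
t: 66.97
tool_pos: [0.4606, -0.2444, 0.0619]
tool_rot: [2.386, 0.867, -1.236]
contact_force: [0.1, 0.1, -1.6]
opening: 0.0451
grip_force: 62.4
```

>>> jog_arm --commands '[0.02, 0, 0.015, 0, 0, 0, 30, 0, 0, 0, 0, 0, 0, 30]'

```text
t: 67.22
tool_pos: [0.4608, -0.2444, 0.0615]
tool_rot: [2.385, 0.866, -1.237]
contact_force: [-0.1, 2.9, 6.9]
opening: 0.045
grip_force: 62.9
```

Contact. Release and back off.

>>> jog_arm --commands '[0, 0, 0, 0, 0, 0, 70, 0, 0, 0, 0, 0, 0, 70, 0, 0, 0, 0, 0, 0, 70, 0, 0, -0.3, 0, 0, 0, 70, 0, 0, -0.5, 0, 0, 0, 70, 0, 0, -0.6, 0, 0, 0, 70, 0, 0, -0.6, 0, 0, 0, 70, -0.5, 0, -0.4, 0, 0, 0, 70, -0.6, 0, -0.4, 0, 0, 0, 70, -0.6, 0, -0.4, 0, 0, 0, 70, 0, 0, 0, 0, 0, 0, 70]'

```text
t: 68.6
tool_pos: [0.5379, -0.1805, 0.2597]
tool_rot: [2.387, 0.864, -1.224]
contact_force: [0.0, -0.5, -0.2]
opening: 0.07
grip_force: 0.0
```

```bash
python3 pk.py pick .6234 -.1113 -124.9 .1; python3 - <<'E'
from m import *
for y in (-.34,-.24):
    k=(abs(X-.465)<.04)&(abs(Y-y)<.04)&(Z>.1)&(Z<.13); print(rect(k) if k.sum()>5 else k.sum(), np.nanmedian(P[k][:,2]) if k.sum() else 0)
E
```

```text
now [ 0.5379 -0.1805  0.2597] yaw -49.9 z [-0.619 -0.528 -0.581] q [-0.15  0.31  1.47 -0.74  1.98  0.65] goal [ 0.5854 -0.1658  0.0984]
turn units [-0.384 15.533 -2.887] shift before turn [2.635 0.295 0.943] after [-1.007  0.509  2.578]
(array([ 0.4622, -0.3387]), array([0.032, 0.035]), 44.4, 142) 0.11248225436477954
(array([ 0.4628, -0.2401]), array([0.034, 0.035]), 60.2, 145) 0.11236981032935112
```

>>> jog_arm --commands '[0, 0, 0, -0.02, 0.91, -0.17, 70, 0, 0, 0, -0.02, 0.91, -0.17, 70, 0, 0, 0, -0.02, 0.91, -0.17, 70, 0, 0, 0, -0.02, 0.91, -0.17, 70, 0, 0, 0, -0.02, 0.91, -0.17, 70, 0, 0, 0, -0.02, 0.91, -0.17, 70, 0, 0, 0, -0.02, 0.91, -0.17, 70, 0, 0, 0, -0.02, 0.91, -0.17, 70, 0, 0, 0, -0.02, 0.91, -0.17, 70, 0, 0, 0, -0.02, 0.91, -0.17, 70, 0, 0, 0, -0.02, 0.91, -0.17, 70, 0, 0, 0, -0.02, 0.91, -0.17, 70, 0, 0, 0, -0.02, 0.91, -0.17, 70, 0, 0, 0, -0.02, 0.91, -0.17, 70, 0, 0, 0, -0.02, 0.91, -0.17, 70, 0, 0, 0, -0.02, 0.91, -0.17, 70, 0, 0, 0, -0.02, 0.91, -0.17, 70, 0, 0, 0, 0, 0, 0, 70]'

```text
t: 70.9
tool_pos: [0.5344, -0.1809, 0.2516]
tool_rot: [-2.446, -1.262, -0.745]
contact_force: [-0.7, -0.1, -0.1]
opening: 0.0702
grip_force: 0.0
```

```bash
python3 bot.py; python3 pk.py pick .6234 -.1113 -124.9 .1
```

```text
0.78 [310, 145, 347, 180] centre [ 0.6174 -0.1203] [0.102 0.046] cap dir deg -124.7 n 525 53 body origin [ 0.6237 -0.1113] z 0.049
0.52 [402, 209, 419, 221] centre [ 0.4391 -0.3303] [0.02  0.003] cap dir deg 46.7 n 13 0 body origin [ 0.4391 -0.3303] z 0.051
0.43 [361, 201, 374, 221] centre [ 0.4611 -0.2134] [0.01  0.002] cap dir deg 40.2 n 6 0 body origin [ 0.4611 -0.2134] z 0.053
now [ 0.5354 -0.1806  0.2535] yaw -35.0 z [ 0.313  0.471 -0.825] q [-0.75 -0.12  1.83  0.59  1.55 -0.18] goal [ 0.5854 -0.1658  0.0984]
turn units [-0.123  0.103 -0.099] shift before turn [-0.895  0.582  2.51 ] after [-0.927  0.542  2.507]
```

>>> jog_arm --commands '[-0.18, 0.11, 0.5, -0.12, 0.1, -0.1, 70, -0.18, 0.11, 0.5, 0, 0, 0, 70, -0.19, 0.11, 0.5, 0, 0, 0, 70, -0.19, 0.11, 0.5, 0, 0, 0, 70, -0.19, 0.11, 0.5, 0, 0, 0, 70, 0, 0, 0, 0, 0, 0, 70, 0, 0, 0, 0, 0, 0, 70]'

```text
t: 71.88
tool_pos: [0.586, -0.1668, 0.1007]
tool_rot: [-2.444, -1.278, -0.774]
contact_force: [0.0, 0.2, -0.5]
opening: 0.0703
grip_force: 0.0
```

```bash
python3 pk.py pick .6236 -.1113 -124.8 0
```

```text
now [ 0.586  -0.1668  0.1007] yaw -34.8 z [ 0.33   0.47  -0.819] q [-0.67  0.12  1.86  0.64  1.27 -0.3 ] goal [ 0.6184 -0.1188  0.0164]
turn units [ 0.031 -0.004  0.013] shift before turn [-0.015 -0.02   1.704] after [-0.014 -0.014  1.704]
```

>>> jog_arm --commands '[-0.02, -0.02, 0.4, 0, 0, 0, 70, 0, 0, 0.4, 0, 0, 0, 70, 0, 0, 0.4, 0, 0, 0, 70, 0, 0, 0.32, 0, 0, 0, 70, 0, 0, 0.18, 0, 0, 0, 70, 0, 0, 0, 0, 0, 0, 70, 0, 0, 0, 0, 0, 0, 30, 0, 0, 0, 0, 0, 0, 30, 0, 0, 0, 0, 0, 0, 30, 0, 0, 0, 0, 0, 0, 30, 0, 0, 0, 0, 0, 0, 30]'

```text
t: 73.25
tool_pos: [0.6181, -0.1201, 0.0162]
tool_rot: [-2.446, -1.277, -0.774]
contact_force: [-2.5, -4.5, 5.6]
opening: 0.0455
grip_force: 62.9
```

>>> jog_arm --commands '[0, 0, -0.3, 0, 0, 0, 30, 0, 0, -0.6, 0, 0, 0, 30, 0, 0, -0.6, 0, 0, 0, 30, 0.3, 0, -0.5, 0, 0, 0, 30, 0.3, 0, -0.5, 0, 0, 0, 30, 0.3, 0, -0.5, 0, 0, 0, 30, 0, 0, 0, 0, 0, 0, 30]'

```text
t: 74.12
tool_pos: [0.5843, -0.1686, 0.197]
tool_rot: [-2.447, -1.281, -0.777]
contact_force: [0.0, -0.8, -2.0]
opening: 0.0451
grip_force: 62.2
```

```bash
python3 pk.py place .465 -.14 -135 .1
```

```text
now [ 0.5843 -0.1686  0.197 ] yaw -34.9 z [ 0.334  0.467 -0.819] q [-0.68  0.    1.81  0.62  1.41 -0.2 ] goal [ 0.4604 -0.1446  0.1591]
turn units [  0.429 -15.671   1.911] shift before turn [-1.053 -1.928  0.015] after [-0.158 -1.744  1.328]
```

```bash
python3 pk.py place .435 -.155 -110 .12
```

```text
now [ 0.5843 -0.1686  0.197 ] yaw -34.9 z [ 0.334  0.467 -0.819] q [-0.68  0.    1.81  0.62  1.41 -0.2 ] goal [ 0.4328 -0.1612  0.1791]
turn units [ -0.413 -15.601  -2.86 ] shift before turn [-1.262 -2.145 -0.54 ] after [-0.184 -2.416  0.783]
```

>>> jog_arm --commands '[-0.25, -0.43, -0.11, 0, 0, 0, 30, -0.25, -0.43, -0.11, 0, 0, 0, 30, -0.25, -0.43, -0.11, 0, 0, 0, 30, -0.25, -0.43, -0.11, 0, 0, 0, 30, -0.25, -0.43, -0.11, 0, 0, 0, 30, 0, 0, 0, 0, 0, 0, 30]'

```text
t: 74.88
tool_pos: [0.4295, -0.1585, 0.1745]
tool_rot: [-2.444, -1.272, -0.77]
contact_force: [0.2, -0.6, -1.7]
opening: 0.0455
grip_force: 62.5
```

>>> jog_arm --commands '[0, 0, 0, -0.02, -0.87, -0.16, 30, 0, 0, 0, -0.02, -0.87, -0.16, 30, 0, 0, 0, -0.02, -0.87, -0.16, 30, 0, 0, 0, -0.02, -0.87, -0.16, 30, 0, 0, 0, -0.02, -0.87, -0.16, 30, 0, 0, 0, -0.02, -0.87, -0.16, 30, 0, 0, 0, -0.02, -0.87, -0.16, 30, 0, 0, 0, -0.02, -0.87, -0.16, 30, 0, 0, 0, -0.02, -0.87, -0.16, 30, 0, 0, 0, -0.02, -0.87, -0.16, 30, 0, 0, 0, -0.02, -0.87, -0.16, 30, 0, 0, 0, -0.02, -0.87, -0.16, 30, 0, 0, 0, -0.02, -0.87, -0.16, 30, 0, 0, 0, -0.02, -0.87, -0.16, 30, 0, 0, 0, -0.02, -0.87, -0.16, 30, 0, 0, 0, -0.02, -0.87, -0.16, 30, 0, 0, 0, -0.02, -0.87, -0.16, 30, 0, 0, 0, -0.02, -0.83, -0.16, 30, 0, 0, 0, 0, 0, 0, 30]'

```text
t: 77.25
tool_pos: [0.4312, -0.1583, 0.1745]
tool_rot: [1.962, 1.391, -1.034]
contact_force: [-0.9, 0.3, -1.9]
opening: 0.0453
grip_force: 62.4
```

```bash
python3 pk.py place .435 -.155 -110 .02; python3 - <<'E'
from h import *
im=eyes.get_image("side"); save(im,"b3held.png",(240,120,440,290),3)
E
```

```text
now [ 0.4312 -0.1583  0.1745] yaw -19.8 z [-0.286 -0.766 -0.575] q [-0.04 -0.03  2.01 -0.89  1.58  0.49] goal [ 0.4328 -0.1612  0.0791]
turn units [-0.071 -0.02   0.154] shift before turn [1.278 0.068 0.944] after [1.281 0.041 0.941]
```

View pics/b3held.png

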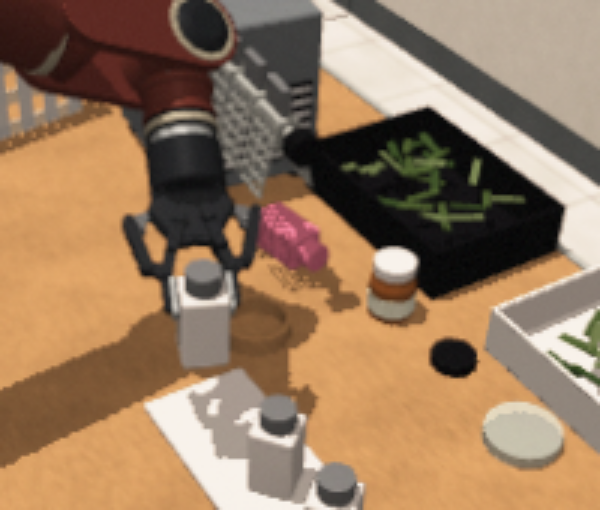

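```bash
python3 - <<'E'
from h import *
for c in ("top","side"):
    im=eyes.get_image(c); P=cloud(im); I=im["image"].astype(int); red=(I[...,0]-I[...,1]>25)&(I[...,0]-I[...,2]>25)&(I[...,0]<170)
    Q=P[red&(P[...,2]>.12)&(P[...,0]>.3)]
    for y in np.arange(-.1,.2,.04):
        k=Q[abs(Q[:,1]-y)<.02]
        if len(k)>5: j=np.argsort(k[:,0])[-3:]; print(c,y.round(2),len(k),"xmax pt",k[j[0]].round(3),"zmin",k[:,2].min().round(3))
E
```

```text
top -0.1 26 xmax pt [ 0.524 -0.102  0.236] zmin 0.224
top -0.06 33 xmax pt [ 0.511 -0.051  0.279] zmin 0.223
top -0.02 462 xmax pt [ 0.658 -0.004  0.221] zmin 0.207
top 0.02 1805 xmax pt [0.665 0.036 0.184] zmin 0.141
top 0.06 1959 xmax pt [0.658 0.042 0.224] zmin 0.148
top 0.1 1401 xmax pt [0.668 0.103 0.213] zmin 0.129
top 0.14 84 xmax pt [0.661 0.134 0.261] zmin 0.13
side -0.1 23 xmax pt [ 0.498 -0.103  0.229] zmin 0.196
side -0.06 19 xmax pt [ 0.429 -0.056  0.252] zmin 0.211
side -0.02 379 xmax pt [ 0.54  -0.005  0.348] zmin 0.257
side 0.02 1521 xmax pt [0.564 0.02  0.357] zmin 0.309
side 0.06 666 xmax pt [0.557 0.044 0.385] zmin 0.289
side 0.1 37 xmax pt [0.469 0.081 0.327] zmin 0.321
```

>>> jog_arm --commands '[0.25, 0.01, 0.18, -0.07, 0, 0.15, 30, 0.3, 0.01, 0.22, 0, 0, 0, 30, 0.3, 0.01, 0.22, 0, 0, 0, 30, 0.25, 0, 0.18, 0, 0, 0, 30, 0.18, 0, 0.14, 0, 0, 0, 30, 0, 0, 0, 0, 0, 0, 30, 0, 0, 0, 0, 0, 0, 30]'

```text
t: 78.28
tool_pos: [0.4333, -0.1622, 0.0827]
tool_rot: [1.965, 1.369, -1.017]
contact_force: [0.9, -0.6, -1.6]
opening: 0.0453
grip_force: 62.4
```

```bash
python3 pk.py place .435 -.155 -110 .002
```

```text
now [ 0.4333 -0.1622  0.0827] yaw -20.1 z [-0.278 -0.77  -0.574] q [-0.04  0.13  2.03 -0.9   1.46  0.65] goal [ 0.4328 -0.1612  0.0611]
turn units [ 0.019 -0.009 -0.057] shift before turn [ 0.302 -0.016  0.196] after [ 0.302 -0.014  0.195]
```

>>> jog_arm --commands '[0.12, 0, 0.08, 0, 0, 0, 30, 0.1, 0, 0.07, 0, 0, 0, 30, 0.05, 0, 0.03, 0, 0, 0, 30, 0.02, 0, 0.01, 0, 0, 0, 30, 0, 0, 0, 0, 0, 0, 30]'

```text
t: 78.9
tool_pos: [0.433, -0.1615, 0.0611]
tool_rot: [1.965, 1.37, -1.018]
contact_force: [0.4, 0.8, -2.9]
opening: 0.0455
grip_force: 62.4
```

>>> jog_arm --commands '[0.02, 0, 0.015, 0, 0, 0, 30, 0, 0, 0, 0, 0, 0, 30]'

```text
t: 79.15
tool_pos: [0.4334, -0.1616, 0.0603]
tool_rot: [1.965, 1.369, -1.018]
contact_force: [-0.4, 1.4, 1.5]
opening: 0.0455
grip_force: 62.5
```

>>> jog_arm --commands '[0, 0, 0, 0, 0, 0, 70, 0, 0, 0, 0, 0, 0, 70, 0, 0, 0, 0, 0, 0, 70, 0, 0, -0.3, 0, 0, 0, 70, 0, 0, -0.4, 0, 0, 0, 70, -0.3, -0.2, -0.4, 0, 0, 0, 70, -0.6, -0.3, -0.4, 0, 0, 0, 70, -0.7, -0.3, -0.3, 0, 0, 0, 70, -0.7, -0.3, -0.3, 0, 0, 0, 70, 0, 0, 0, 0, 0, 0, 70, 0, 0, 0, 0, 0, 0, 70]'

```text
t: 80.53
tool_pos: [0.3786, -0.1156, 0.2448]
tool_rot: [1.966, 1.371, -1.016]
contact_force: [-0.0, -0.4, -0.4]
opening: 0.0701
grip_force: 0.0
```

```bash
python3 hung.py; python3 - <<'E'
from m import *
for x,y in ((.465,-.34),(.465,-.24),(.435,-.155)):
    k=(abs(X-x)<.04)&(abs(Y-y)<.04)&(Z>.1)&(Z<.13); print(rect(k) if k.sum()>5 else k.sum(), np.nanmedian(P[k][:,2]) if k.sum() else 0)
s=eyes.get_image("side"); save(s,"end.png")
E
```

```text
tab 0 (array([0.6572, 0.1724]), array([0.056, 0.014]), 85.4, 85) 0.266 wanted [0.65763  0.172537]
tab 1 (array([0.6533, 0.1067]), array([0.056, 0.013]), 85.3, 88) 0.268 wanted [0.6507 0.1069]
tab 2 (array([0.6465, 0.0561]), array([0.024, 0.012]), 85.2, 65) 0.265 wanted [0.64377  0.041263]
(array([ 0.4625, -0.339 ]), array([0.032, 0.035]), 43.9, 138) 0.11199941707716266
(array([ 0.4631, -0.2403]), array([0.034, 0.035]), 55.2, 144) 0.11245510222978228
(array([ 0.4353, -0.1539]), array([0.033, 0.036]), 87.7, 147) 0.11201340932992077
```

View pics/end.png

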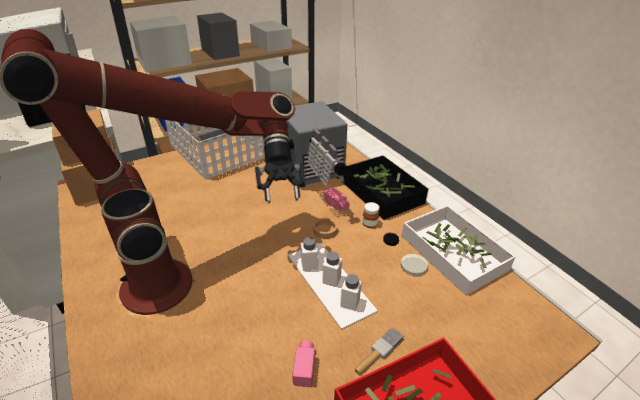

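>>> jog_arm --commands '[-0.5, -0.3, 0, 0, 0, 0, 70, -0.5, -0.3, 0, 0, 0, 0, 70, 0, -0.5, 0.6, 0, 0, 0, 70, 0, -0.3, 0.8, 0, 0, 0, 70, 0, 0, 0.8, 0, 0, 0, 70, 0, 0, 0, 0, 0, 0, 70, 0, 0, 0, 0, 0, 0, 70]'

```text
t: 81.55
tool_pos: [0.2509, -0.2211, 0.2177]
tool_rot: [1.966, 1.37, -1.019]
contact_force: [-0.0, 0.4, -0.1]
opening: 0.0699
grip_force: 0.0
```

```bash
python3 - <<'E'
from m import *
print(tool()[1].round(3))
a=np.array([.105,.9945]); mid=np.array([.6507,.1069]); n=np.array([.9945,-.105])
d=(P[...,:2]-mid)@n; s=(P[...,:2]-mid)@a
k=(abs(d)<.03)&(abs(s)<.15)&(Z>.245)&(Z<.275)
h,e=np.histogram(s[k],np.arange(-.15,.15,.01)); print([(round(x,2),int(c)) for x,c in zip(e,h)])
for lo in np.arange(-.14,.14,.02):
    j=k&(s>lo)&(s<lo+.02)
    if j.sum()>5: print(lo.round(2),np.median(d[j]).round(4),np.median(Z[j]).round(4))
j=(abs(d)<.022)&(abs(d)>.009)&(Z>.2)&(Z<.245)&(s<-.08)&(s>-.16); print("knob",np.percentile(s[j],[2,50,98]) if j.sum() else 0)
save(im,"bar_end.png",(180,80,340,200),4)
E
```

```text
[ 0.251 -0.221  0.218]
[(np.float64(-0.15), 0), (np.float64(-0.14), 0), (np.float64(-0.13), 0), (np.float64(-0.12), 0), (np.float64(-0.11), 0), (np.float64(-0.1), 0), (np.float64(-0.09), 0), (np.float64(-0.08), 0), (np.float64(-0.07), 10), (np.float64(-0.06), 20), (np.float64(-0.05), 27), (np.float64(-0.04), 22), (np.float64(-0.03), 21), (np.float64(-0.02), 3), (np.float64(-0.01), 0), (np.float64(0.0), 24), (np.float64(0.01), 19), (np.float64(0.02), 24), (np.float64(0.03), 25), (np.float64(0.04), 14), (np.float64(0.05), 0), (np.float64(0.06), 13), (np.float64(0.07), 21), (np.float64(0.08), 23), (np.float64(0.09), 24), (np.float64(0.1), 21), (np.float64(0.11), 26), (np.float64(0.12), 93), (np.float64(0.13), 95)]
-0.08 -0.0009 0.2583
-0.06 0.0003 0.2596
-0.04 -0.0003 0.259
0.0 0.001 0.2597
0.02 0.0009 0.2588
0.04 0.0017 0.2581
0.06 -0.002 0.2595
0.08 -0.0014 0.2595
0.1 -0.0008 0.2505
0.12 0.0004 0.2505
0.14 -0.0004 0.2508
knob [-0.11527764 -0.10486449 -0.09176036]
```

View pics/bar_end.png

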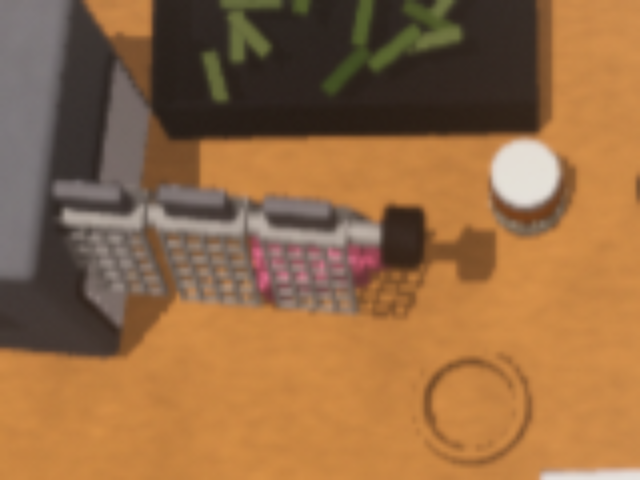

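The last bar picture shows the knob at crop (403,236), and by depth it sits about 25 mm further in. The arm pushed the bar in while backing off, and the screens rode along with it. I'll pull it out again.

```bash
python3 q.py .42 -.12 .34 -6
```

```text
p [ 0.2514 -0.2209  0.2183] yaw y -20.06 z [-0.278 -0.77  -0.574] q [-0.245 -0.673  2.405 -0.952  1.561  0.197]
shift units [-0.192  2.071 -3.242] turn units [-1.133  9.548 -2.286] shift if turned first [ 1.967  2.618 -2.028]
```

>>> jog_arm --commands '[-0.5, 0, -0.4, 0, 0, 0, 70, -0.5, 0, -0.4, 0, 0, 0, 70, 0.14, 0.41, -0.49, 0, 0, 0, 70, 0.14, 0.41, -0.49, 0, 0, 0, 70, 0.14, 0.41, -0.49, 0, 0, 0, 70, 0.14, 0.41, -0.49, 0, 0, 0, 70, 0.14, 0.41, -0.49, 0, 0, 0, 70, 0, 0, 0, -0.1, 0.87, -0.21, 85, 0, 0, 0, -0.1, 0.87, -0.21, 85, 0, 0, 0, -0.1, 0.87, -0.21, 85, 0, 0, 0, -0.1, 0.87, -0.21, 85, 0, 0, 0, -0.1, 0.87, -0.21, 85, 0, 0, 0, -0.1, 0.87, -0.21, 85, 0, 0, 0, -0.1, 0.87, -0.21, 85, 0, 0, 0, -0.1, 0.87, -0.21, 85, 0, 0, 0, -0.1, 0.87, -0.21, 85, 0, 0, 0, -0.1, 0.87, -0.21, 85, 0, 0, 0, -0.13, 0.85, -0.19, 85, 0, 0, 0, 0, 0, 0, 85, 0, 0, 0, 0, 0, 0, 85]'

```text
t: 84.1
tool_pos: [0.4175, -0.1225, 0.3453]
tool_rot: [-2.335, -2.101, 0.001]
contact_force: [-0.0, 0.2, 0.7]
opening: 0.0852
grip_force: 0.0
```

```bash
python3 - <<'E'
import numpy as np
print(np.array([.6507,.1069])-.1105*np.array([.105,.9945]))
E
python3 q.py .639 -.003 .34 -6
```

```text
[ 0.6390975  -0.00299225]
p [ 0.4175 -0.1225  0.3453] yaw y -6.04 z [-0.001 -0.    -1.   ] q [-4.560e-01 -4.580e-01  1.866e+00 -1.000e-03  1.734e+00 -3.510e-01]
shift units [2.369 3.462 0.084] turn units [-0.009  0.003 -0.008] shift if turned first [2.367 3.464 0.088]
```

>>> jog_arm --commands '[0.39, 0.57, 0, 0, 0, 0, 85, 0.39, 0.58, 0, 0, 0, 0, 85, 0.39, 0.58, 0, 0, 0, 0, 85, 0.4, 0.58, 0, 0, 0, 0, 85, 0.4, 0.58, 0, 0, 0, 0, 85, 0.4, 0.57, 0, 0, 0, 0, 85, 0, 0, 0, 0, 0, 0, 85, 0, 0, 0, 0, 0, 0, 85]'

```text
t: 85.1
tool_pos: [0.6383, -0.0029, 0.3447]
tool_rot: [-2.334, -2.101, 0.001]
contact_force: [-0.4, -0.7, -0.6]
opening: 0.0853
grip_force: 0.0
```

```bash
python3 q.py .639 -.003 .195 -6
```

```text
p [ 0.6383 -0.0029  0.3447] yaw y -6.03 z [-0.001  0.    -1.   ] q [-0.121  0.043  1.437  0.     1.663 -0.016]
shift units [0.    0.016 2.495] turn units [-0.015 -0.001 -0.006] shift if turned first [0.    0.012 2.495]
```

>>> jog_arm --commands '[0, 0.01, 0.5, 0, 0, 0, 85, 0, 0, 0.5, 0, 0, 0, 85, 0, 0, 0.5, 0, 0, 0, 85, 0, 0, 0.5, 0, 0, 0, 85, 0, 0, 0.45, 0, 0, 0, 85, 0, 0, 0, 0, 0, 0, 85, 0, 0, 0, 0, 0, 0, 20, 0, 0, 0, 0, 0, 0, 20, 0, 0, 0, 0, 0, 0, 20, 0, 0, 0, 0, 0, 0, 20, 0, 0, 0, 0, 0, 0, 20, -0.07, 0, 0, 0, 0, 0, 20, -0.08, 0, 0, 0, 0, 0, 20, -0.08, 0, 0, 0, 0, 0, 20, -0.08, 0, 0, 0, 0, 0, 20, 0, 0, 0, 0, 0, 0, 20]' --newtons 60

```text
t: 87.1
tool_pos: [0.6383, -0.0206, 0.2003]
tool_rot: [-2.336, -2.1, -0.008]
contact_force: [-0.7, 4.6, 5.0]
opening: 0.038
grip_force: 60.2
```

Moving with low resistance. Keep going slowly until the stop is felt.

>>> jog_arm --commands '[-0.07, 0, 0, 0, 0, 0, 20, -0.07, 0, 0, 0, 0, 0, 20, 0, 0, 0, 0, 0, 0, 20]'

```text
t: 87.48
tool_pos: [0.6374, -0.0288, 0.2003]
tool_rot: [-2.335, -2.1, -0.008]
contact_force: [-0.3, 5.2, 5.9]
opening: 0.0379
grip_force: 60.2
```

>>> jog_arm --commands '[-0.06, 0, 0, 0, 0, 0, 20, -0.06, 0, 0, 0, 0, 0, 20, 0, 0, 0, 0, 0, 0, 20]'

```text
t: 87.85
tool_pos: [0.6372, -0.0304, 0.2003]
tool_rot: [-2.328, -2.097, -0.022]
contact_force: [2.5, 21.2, 6.1]
opening: 0.0379
grip_force: 60.0
```

>>> jog_arm --commands '[0, 0, 0, 0, 0, 0, 20, 0, 0, 0, 0, 0, 0, 20, 0, 0, 0, 0, 0, 0, 85, 0, 0, 0, 0, 0, 0, 85, 0, 0, 0, 0, 0, 0, 85, 0, 0, 0, 0, 0, 0, 85, 0, 0, -0.4, 0, 0, 0, 85, 0, 0, -0.6, 0, 0, 0, 85, 0, 0, -0.7, 0, 0, 0, 85, 0, 0, -0.7, 0, 0, 0, 85, -0.5, -0.6, 0, 0, 0, 0, 85, -0.7, -0.6, 0, 0, 0, 0, 85, -0.7, -0.6, 0, 0, 0, 0, 85, -0.7, -0.6, 0, 0, 0, 0, 85, -0.7, -0.6, 0, 0, 0, 0, 85, -0.7, 0, 0, 0, 0, 0, 85, 0, 0, 0, 0, 0, 0, 85]'

```text
t: 89.98
tool_pos: [0.4299, -0.2594, 0.3416]
tool_rot: [-2.341, -2.094, 0.0]
contact_force: [0.4, 0.8, -1.0]
opening: 0.0851
grip_force: 0.0
```

```bash
python3 - <<'E'
from m import *
print(tool()[1].round(3))
a=np.array([.105,.9945]); mid=np.array([.6507,.1069]); n=np.array([.9945,-.105])
d=(P[...,:2]-mid)@n; s=(P[...,:2]-mid)@a
k=(abs(d)<.03)&(abs(s)<.115)&(Z>.25)&(Z<.275)
c,l=cv2.connectedComponents(k.astype(np.uint8))
for i in range(1,c):
    j=l==i
    if j.sum()>15: print("tab",np.percentile(s[j],[1,99]).round(3),np.median(s[j]).round(4),np.median(d[j]).round(4),rect(j)[1:3],np.median(Z[j]).round(3))
j=(abs(d)<.022)&(abs(d)>.009)&(Z>.2)&(Z<.245)&(s<-.105)&(s>-.17); print("knob",np.percentile(s[j],[2,50,98]))
for x,y in ((.465,-.34),(.465,-.24),(.435,-.155)):
    q=(abs(X-x)<.04)&(abs(Y-y)<.04)&(Z>.1)&(Z<.13); print(rect(q),np.nanmedian(P[q][:,2]).round(3))
save(im,"final.png")
E
```

```text
[ 0.43  -0.258  0.342]
tab [0.041 0.083] 0.0615 -0.0017 (array([0.043, 0.014]), 82.0) 0.259
tab [-0.023  0.018] -0.002 0.0016 (array([0.043, 0.014]), 81.3) 0.259
tab [-0.089 -0.047] -0.0691 0.0002 (array([0.043, 0.013]), 82.8) 0.26
knob [-0.14121092 -0.13063598 -0.11744969]
(array([0., 0.]), array([0., 0.]), 0.0, 0) nan
(array([ 0.4615, -0.2433]), array([0.027, 0.035]), 51.8, 121) 0.111
(array([ 0.4379, -0.1516]), array([0.028, 0.036]), 53.3, 122) 0.112
  return np.nanmean(a, axis, out=out, keepdims=keepdims)
```

View pics/final.png

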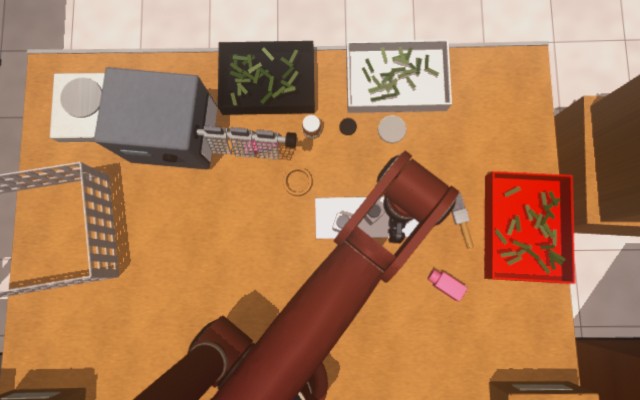

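The final picture shows the bar out with the knob at (291,141) and three screens on it. Two bottles are visible, and the third is hidden by the arm at (395,215), so I'll check it from the side before handing in.

```bash
python3 - <<'E'
from h import *
im=eyes.get_image("side");P=cloud(im)
ok=True
for x,y in ((.4625,-.339),(.463,-.241),(.4355,-.154)):
    q=P[(abs(P[...,0]-x)<.03)&(abs(P[...,1]-y)<.03)&(P[...,2]>.104)&(P[...,2]<.125)]; print(len(q),np.median(q,0).round(3) if len(q) else None); ok&=len(q)>20
if ok: print(job.finish_job())
E
```

```text
130 [ 0.461 -0.342  0.112]
114 [ 0.461 -0.243  0.112]
101 [ 0.432 -0.156  0.112]
the job is handed in; nothing more can be done
None
```

The job is handed in: the bar is out at its stop, all three screens hang on it, and all three white bottles stand upright on the board. The arm bumped the bar about 25 mm inward partway through, so I pulled it back to the stop. The last camera check before hand-in agreed with this, but no verdict came back.

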